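# Draw the half prisms from under the rack with the flat scoop and lay them in bond

## Robot

A 6-joint arm with a two-finger parallel gripper is mounted at the origin on the work surface. World frame = base frame: x ahead of the robot, y to its left, z up, the work surface at z = 0. Lengths are in mm, angles in degrees, forces in N, time in s.
With the tool pointing down it reaches from about 350 to 850 mm from the base axis. Payload 8.1 kg.
Tool frame: the origin (TCP) lies between the finger pads; the fingertips stand r.nose_length ahead of it and the grasp point (between the pads) lies 3 mm ahead of it (r.nose_length is the distance from the TCP to the fingertips, in mm); x points along the fingers, y is the direction in which the jaws open and shut, and the axes are right-handed (so a half turn about x gives the same grasp; the last joint's range is limited). The gripper opens to 85 mm and grips with 20 to 120 N. Pads are 22 mm wide; open, the fingers measure 114 mm over their backs; the gripper's body (76 mm by 85 mm) begins 54 mm behind the grasp point. The pads swing forward as they close: fully open they stand 13 mm farther back than shut.
Start: joints at [71.883, 7.471, 85.268, -0, 87.261, -4.893], TCP at [137.231, 584.1, 253.292] pointing down, gripper open.
Joint ranges: [-169.43, 169.43], [-51.17, 129.36], [1.28, 143.12], [-76.62, 256.62], [0, 156.53], [-152.29, 152.29]. Speed limits (degrees/s): [136.94, 136.94, 159.86, 180, 180, 180].

## Interface

Orientations are given as [roll, pitch, yaw] about the fixed x, y, z axes, in that order (R = Rz(yaw) Ry(pitch) Rx(roll)).
In Python, from bench import sense, optics, order, r gives the robot as it stands.
- The arm moves only by the tool carry_out, never from a script. Its argument "commands" is one flat list of numbers, 7 for each row, row after row: the shift along the tool's x, y, z in m, then the turn, a rotation vector about the tool's x, y, z in degrees, then the closure, from -1 (fully open) to 1 (shut), so that 0 is half open. A call has 1 to 12 rows; each row is the pose to reach, as a shift and turn from the pose measured when the call began, along the tool's axes at that moment; what a row does not reach only later rows make up. A row lasts 1/8 s, in which the tool goes at most 62.5 mm and 10.7 degrees, less where a joint would pass 70% of its speed; a pose out of reach is approached as far as the arm can. A call with a gripper value outside its range is refused whole. The fingers move at their own pace and stop on an object; "grip_force" is the grip in N (left out, the last holds). Time passes only in rows, so rows that repeat a pose let the fingers close. It gives the time, the measured TCP pose, the force and the opening at its end, in the units of the state.
- sense(): the state, without advancing time (a new reading comes with each control period).
- optics.snapshot(name): name is "side" or "top" or "wrist"; returns (picture, depth): 480x640x3 uint8, red, green, blue; 480x640 float32, mm along the optical axis (not along the pixel's ray), 0 where there is no reading.
- optics.calibration(name): a dict with "mtx" (3x3 intrinsics, pixels), "extrinsics" (4x4, takes a point from camera to world coordinates). Camera axes: x right, y up, looking along -z (the intrinsics and any distortion apply to the point x, -y, -z); pixel columns grow to the right and rows downward; lengths in mm; the calibration is good to about 2 mm. A picture is of the moment at which its call begins: read the wrist's pose just before it. calibration takes no time and is no camera call; for the wrist camera it gives the pose at the moment of the call.
- order.hand_in(): hands the job in, once; it reports no verdict.
The state is a dict: "time": time; "joint_pos": joint angles; "qd": joint speeds; "joint_efforts": joint torques, N m; "tool_pos": TCP position; "tcp_rot": TCP orientation; "ft_force": force on the tool from outside, world axes, zero at the start; "wrist_torque": the same for the moment, N m; "finger_gap": finger opening in mm.
Only numpy, scipy, OpenCV 4.12 (cv2) and the standard library are available. Lean on these libraries where they do the work, as an engineer would, in place of code of your own. Each camera call takes 0.05 s, during which the arm holds its last target. There are 200 camera calls.

## Task

Take the flat scoop, slide it under the lip of the low rack to collect the half prisms lying beneath, and draw them out onto the open bench; never reach in for them with the fingers. Lay every one of them on the stack begun on the storage board, in staggered courses, each lengthwise in line with the course below and centred over one of its joints, without shifting that first course. When no block is left, lay the scoop flat along its rubber mat again; leave the wash bottle and the measuring cylinder alone.

Things in the scene. Friction and masses are not known exactly. Their poses are not given: they have to be found in the camera images.
- rack: low fixed stainless shelf on the bench, 340 wide, 145 deep, 86 mm high. Origin on the bench under its middle, own +x into it from the open front, y along its width. Back sheet's inner face at x = +60 mm; 10 mm front legs and end rails at y = +-170. Top: four thin rods along y, 82 mm up; blocks show between them but cannot be reached. Blocks stand at y of about -99, -33, 33, 99 mm (some places empty)
- rack_lip (a point): middle of the lower edge of the rack's turned-down front lip: rack frame (-80, 0, 64) mm, full width, open below down to the bench
- scoop: flat steel scoop shaped like a float, 0.38 kg. Origin on its underside straight below the grip; own +x along the blade to its tip, z up. Blade: flat, 62 mm wide, x = -55 to 190 mm, 3 mm thick, its last 20 mm tapering to a sharp edge, no rims. Over its rear a level wooden handle along x, 22 x 22 mm in section, x = -45 to 40, on two posts, its axis 50 mm above the underside
- scoop_grip (a point): middle of the scoop's handle (22 mm wide there): scoop frame (0, 0, 50) mm. Held there, the scoop slides along the bench flat on its blade; keep it flat on the bench
- scoop_tip (a point): middle of the scoop's sharp front edge, scoop frame (190, 0, 0) mm. Pushed along the bench at a block that stands against the rack's back sheet (8 to 20 N), it works under the block, which rides up onto the blade; drawn back steadily, the block comes along by friction (0.5 to 0.7)
- scoop_mid (a point): point of the scoop's underside plane at the middle of its overall length, scoop frame (67, 0, 0) mm
- mat: thin black rubber mat where the scoop is kept, fixed, 280 x 120 mm, level with the bench (things slide over its edge freely); origin at its centre, x along its length
- board: plywood storage board, fixed, 380 x 100 x 12 mm, carrying the first course; origin at the centre of its underside, x along its length
- half1: half of a broken mortar prism: grey square-edged block 80 x 40 x 40 mm, about 0.29 kg; origin at its centre, own x along its length (any long face may be down). Starts flat on the bench under the rack, pointing within 8 degrees of straight in, its far end 3 to 20 mm from the back sheet. None if absent
- half2: half of a broken mortar prism: grey square-edged block 80 x 40 x 40 mm, about 0.29 kg; origin at its centre, own x along its length (any long face may be down). Starts flat on the bench under the rack, pointing within 8 degrees of straight in, its far end 3 to 20 mm from the back sheet. None if absent
- half3: half of a broken mortar prism: grey square-edged block 80 x 40 x 40 mm, about 0.29 kg; origin at its centre, own x along its length (any long face may be down). Starts flat on the bench under the rack, pointing within 8 degrees of straight in, its far end 3 to 20 mm from the back sheet. None if absent
- half4: half of a broken mortar prism: grey square-edged block 80 x 40 x 40 mm, about 0.29 kg; origin at its centre, own x along its length (any long face may be down). Starts flat on the bench under the rack, pointing within 8 degrees of straight in, its far end 3 to 20 mm from the back sheet. None if absent
- base1: half prism like the others (80 x 40 x 40 mm, loose, origin at its centre), number 1 of the four of the first course already laid end to end along the board with 4 mm joints, centre at board x = -126 mm, resting on the board's top 12 mm above the bench
- base2: half prism like the others (80 x 40 x 40 mm, loose, origin at its centre), number 2 of the four of the first course already laid end to end along the board with 4 mm joints, centre at board x = -42 mm, resting on the board's top 12 mm above the bench
- base3: half prism like the others (80 x 40 x 40 mm, loose, origin at its centre), number 3 of the four of the first course already laid end to end along the board with 4 mm joints, centre at board x = 42 mm, resting on the board's top 12 mm above the bench
- base4: half prism like the others (80 x 40 x 40 mm, loose, origin at its centre), number 4 of the four of the first course already laid end to end along the board with 4 mm joints, centre at board x = 126 mm, resting on the board's top 12 mm above the bench
- joint1 (a point): where the centre of a block belongs that is laid in the second course across a joint of the first: board frame (-84, 0, 72) mm; the block's underside is then 52 mm above the bench
- joint2 (a point): where the centre of a block belongs that is laid in the second course across a joint of the first: board frame (0, 0, 72) mm; the block's underside is then 52 mm above the bench
- joint3 (a point): where the centre of a block belongs that is laid in the second course across a joint of the first: board frame (84, 0, 72) mm; the block's underside is then 52 mm above the bench
- upper1 (a point): where the centre of a block belongs that is laid in a third course across the joint between the second-course blocks at joint1 and joint2 (both must be there first): board frame (-42, 0, 112) mm
- upper2 (a point): where the centre of a block belongs that is laid in a third course across the joint between the second-course blocks at joint2 and joint3 (both must be there first): board frame (42, 0, 112) mm
- wash_bottle: bystander: white plastic wash bottle with blue cap, 68 mm wide, 195 mm tall, loose
- cylinder: bystander: glass measuring cylinder on a 64 mm foot, 208 mm tall, loose
Things that resemble listed ones, but are neither listed nor needed, are in the scene too. Leave any orange or yellow look-alike of the half4 alone. Leave any pink look-alike of the half3 alone.

How it is judged (in metres and radians):
On the way:
1. a half prism lies on the blade of the scoop, clear in front of the rack's lip (((x of half1 in the frame of scoop between 0.08 and 0.21 m and y of half1 in the frame of scoop between -0.035 and 0.035 m and z of half1 in the frame of scoop between 0.015 and 0.032 m and x of half1 in the frame of rack below -0.1 m) or (x of half2 in the frame of scoop between 0.08 and 0.21 m and y of half2 in the frame of scoop between -0.035 and 0.035 m and z of half2 in the frame of scoop between 0.015 and 0.032 m and x of half2 in the frame of rack below -0.1 m) or (x of half3 in the frame of scoop between 0.08 and 0.21 m and y of half3 in the frame of scoop between -0.035 and 0.035 m and z of half3 in the frame of scoop between 0.015 and 0.032 m and x of half3 in the frame of rack below -0.1 m) or (x of half4 in the frame of scoop between 0.08 and 0.21 m and y of half4 in the frame of scoop between -0.035 and 0.035 m and z of half4 in the frame of scoop between 0.015 and 0.032 m and x of half4 in the frame of rack below -0.1 m))), for 0.2 s.
At the end, for the whole second after the job is handed in: every block present lies at rest, released, centred within 12 mm over a joint of the course below (height 6 mm), within 7 degrees of the board's line; first course shifted under 12 mm, turned under 7 degrees; scoop flat on its mat, within 30 mm of its centre and 17 degrees of its line (((horizontal distance between half1 and joint1 below 0.012 m and z of half1 in the frame of joint1 between -0.006 and 0.006 m) or (horizontal distance between half1 and joint2 below 0.012 m and z of half1 in the frame of joint2 between -0.006 and 0.006 m) or (horizontal distance between half1 and joint3 below 0.012 m and z of half1 in the frame of joint3 between -0.006 and 0.006 m) or (horizontal distance between half1 and upper1 below 0.012 m and z of half1 in the frame of upper1 between -0.006 and 0.006 m) or (horizontal distance between half1 and upper2 below 0.012 m and z of half1 in the frame of upper2 between -0.006 and 0.006 m)) and angle between the x axis of each of half1, half2, half3, half4, base1, base2, base3, base4 and the x axis of board, either way round below 0.12 rad and linear speed of each of half1, half2, half3, half4, scoop below 0.02 m/s and contact force between the fingers and half1 below 0.2 N and ((horizontal distance between half2 and joint1 below 0.012 m and z of half2 in the frame of joint1 between -0.006 and 0.006 m) or (horizontal distance between half2 and joint2 below 0.012 m and z of half2 in the frame of joint2 between -0.006 and 0.006 m) or (horizontal distance between half2 and joint3 below 0.012 m and z of half2 in the frame of joint3 between -0.006 and 0.006 m) or (horizontal distance between half2 and upper1 below 0.012 m and z of half2 in the frame of upper1 between -0.006 and 0.006 m) or (horizontal distance between half2 and upper2 below 0.012 m and z of half2 in the frame of upper2 between -0.006 and 0.006 m)) and contact force between the fingers and half2 below 0.2 N and ((horizontal distance between half3 and joint1 below 0.012 m and z of half3 in the frame of joint1 between -0.006 and 0.006 m) or (horizontal distance between half3 and joint2 below 0.012 m and z of half3 in the frame of joint2 between -0.006 and 0.006 m) or (horizontal distance between half3 and joint3 below 0.012 m and z of half3 in the frame of joint3 between -0.006 and 0.006 m) or (horizontal distance between half3 and upper1 below 0.012 m and z of half3 in the frame of upper1 between -0.006 and 0.006 m) or (horizontal distance between half3 and upper2 below 0.012 m and z of half3 in the frame of upper2 between -0.006 and 0.006 m)) and contact force between the fingers and half3 below 0.2 N and ((horizontal distance between half4 and joint1 below 0.012 m and z of half4 in the frame of joint1 between -0.006 and 0.006 m) or (horizontal distance between half4 and joint2 below 0.012 m and z of half4 in the frame of joint2 between -0.006 and 0.006 m) or (horizontal distance between half4 and joint3 below 0.012 m and z of half4 in the frame of joint3 between -0.006 and 0.006 m) or (horizontal distance between half4 and upper1 below 0.012 m and z of half4 in the frame of upper1 between -0.006 and 0.006 m) or (horizontal distance between half4 and upper2 below 0.012 m and z of half4 in the frame of upper2 between -0.006 and 0.006 m)) and contact force between the fingers and half4 below 0.2 N and distance of each of base1, base2, base3, base4 from where it was at the start of the episode below 0.012 m and horizontal distance between scoop_mid and mat below 0.03 m and angle between the x axis of scoop and the x axis of mat, either way round below 0.3 rad and angle between scoop's own z axis and vertical below 0.06 rad and height (world z) of scoop below 0.012 m and contact force between the fingers and scoop below 0.2 N); the robot touches nothing.
It fails at once if fingers touch a half prism that is still under the rack ((x of half1 in the frame of rack between -0.07 and 0.06 m and y of half1 in the frame of rack between -0.17 and 0.17 m and z of half1 in the frame of rack below 0.05 m and contact force between the fingers and half1 above 0.5 N) or (x of half2 in the frame of rack between -0.07 and 0.06 m and y of half2 in the frame of rack between -0.17 and 0.17 m and z of half2 in the frame of rack below 0.05 m and contact force between the fingers and half2 above 0.5 N) or (x of half3 in the frame of rack between -0.07 and 0.06 m and y of half3 in the frame of rack between -0.17 and 0.17 m and z of half3 in the frame of rack below 0.05 m and contact force between the fingers and half3 above 0.5 N) or (x of half4 in the frame of rack between -0.07 and 0.06 m and y of half4 in the frame of rack between -0.17 and 0.17 m and z of half4 in the frame of rack below 0.05 m and contact force between the fingers and half4 above 0.5 N)).
It fails at once if a bystander is shifted more than 40 mm or tipped ((distance of wash_bottle from where it was at the start of the episode above 0.04 m or angle between wash_bottle's own z axis and vertical above 0.3 rad) or (distance of cylinder from where it was at the start of the episode above 0.04 m or angle between cylinder's own z axis and vertical above 0.3 rad)).
Of half1, half2, half3, half4 only 3 to 4 are there at a start; the rules pass over those that are not, and their reading is None.
At some moment in a run one of scoop, half1, half2, half3, half4 may be knocked a few centimetres aside while the robot is not near it.
It also fails if it takes over 210 s, if anything falls off the work surface, if the arm or the gripper's body presses on something with over 40 N, if the wrist force passes 120 N, or if a joint passes its speed limit or range.

## Working session

There is one attempt and no reset: what is moved stays moved. The work goes in short steps, Python scripts to look and compute and a tool call to move; the robot and the scene stay as the last step left them, time stands still between calls to the robot, and variables do not carry over. Pictures are saved under pics/ and viewed, about 12 in all and at most 16, crops included, and the job is handed in when it is done.

Besides the shell and the picture viewer there is one more tool, called after "Emit:" as name(argument=value, ...) on one line, values as JSON. carry_out: Moves the arm, as the interface text tells. Its arguments: {"type":"object","properties":{"commands":{"type":"array","items":{"type":"number"}},"grip_force":{"type":"number"}},"required":["commands"]}

```bash
mkdir -p pics; ls; python3 - <<'E'
from bench import sense, optics, order, r
import cv2, numpy as np
print(sense()); print(r.nose_length)
for n in("side","top"):
    p,d=optics.snapshot(n); cv2.imwrite(f"pics/{n}0.png",p[:,:,::-1]); np.save(f"pics/{n}0d.npy",d)
    c=optics.calibration(n); print(n,c)
E
```

```text
pics
{'time': 0.0, 'joint_pos': array([ 7.18835757e+01,  7.51345342e+00,  8.53287473e+01, -1.49778530e-04,
        8.72621519e+01, -4.89184955e+00]), 'qd': array([ 0.03299413,  0.03288547,  0.06695563,  0.02075831, -0.02255484,
       -0.05805348]), 'joint_efforts': array([-5.37828855e-04, -5.69412482e+01, -5.00538468e+01, -5.27321899e-04,
        1.51724566e-02, -2.31961002e-05]), 'tool_pos': array([137.06989706, 583.61355057, 252.26674856]), 'tcp_rot': array([ -94.80971341,   89.89564728, -108.03428089]), 'ft_force': array([0.46625983, 0.52184661, 0.46285942]), 'wrist_torque': array([ 0.00096285, -0.02048074, -0.0069191 ]), 'finger_gap': 85.37064938858474}
22.0
side {'mtx': array([[438.37861473,   0.        , 325.10295259],
       [  0.        , 438.37861473, 233.06944073],
       [  0.        ,   0.        ,   1.        ]]), 'extrinsics': array([[ 9.60627491e-01,  1.77204745e-01, -2.13993695e-01,
         3.42455669e+02],
       [-2.76755227e-01,  5.42312240e-01, -7.93286820e-01,
        -9.92543692e+02],
       [-2.45227880e-02,  8.21277001e-01,  5.70002386e-01,
         8.19369490e+02],
       [ 0.00000000e+00,  0.00000000e+00,  0.00000000e+00,
         1.00000000e+00]])}
top {'mtx': array([[599.98274543,   0.        , 323.04615502],
       [  0.        , 599.98274543, 226.63240242],
       [  0.        ,   0.        ,   1.        ]]), 'extrinsics': array([[ 2.54431890e-02,  9.82326031e-01, -1.85440590e-01,
         3.63633537e+02],
       [-9.99669086e-01,  2.57046637e-02, -9.94438264e-04,
         1.68893898e+01],
       [ 3.78982540e-03,  1.85404526e-01,  9.82654974e-01,
         1.43461436e+03],
       [ 0.00000000e+00,  0.00000000e+00,  0.00000000e+00,
         1.00000000e+00]])}
```

View pics/top0.png

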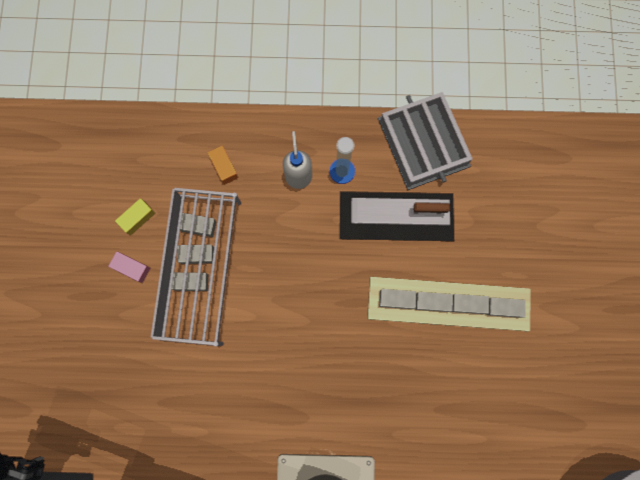

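View pics/side0.png

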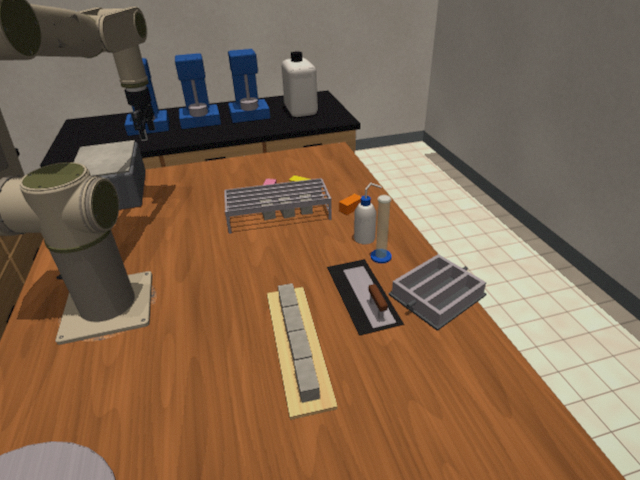

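Top view: rack at (195,268), with grey blocks between its rods at about (197,224), (196,254) and (189,282). The fourth place, near row 315, looks empty. Scoop on its mat at (397,212), tip to the left, handle at (431,208). Board with four base blocks at (450,303). Wash bottle (297,175), cylinder (343,172). The yellow, pink and orange blocks behind and beside the rack are decoys.

```bash
cat > h.py <<'E'
from bench import sense, optics, order, r
import cv2, numpy as np
from scipy.spatial.transform import Rotation as R
def cloud(d,c):
    K=c["mtx"];E=c["extrinsics"]
    v,u=np.mgrid[:d.shape[0],:d.shape[1]]
    x=(u-K[0,2])/K[0,0]*d; y=(v-K[1,2])/K[1,1]*d
    P=np.stack([x,-y,-d],-1)@E[:3,:3].T+E[:3,3]; P[d==0]=np.nan
    return P
def onplane(uv,c,z):
    K=c["mtx"];E=c["extrinsics"]
    q=np.array([(uv[0]-K[0,2])/K[0,0],-(uv[1]-K[1,2])/K[1,1],-1.])
    w=E[:3,:3]@q; return E[:3,3]+w*(z-E[2,3])/w[2]
def proj(P,c):
    K=c["mtx"];E=c["extrinsics"]
    q=(np.asarray(P,float)-E[:3,3])@E[:3,:3]
    return np.array([K[0,2]+K[0,0]*q[0]/-q[2],K[1,2]-K[1,1]*q[1]/-q[2]])
def rects(P,zlo,zhi,box,minpix=30):
    u0,v0,u1,v1=box
    m=np.zeros(P.shape[:2],np.uint8); z=P[v0:v1,u0:u1,2]
    m[v0:v1,u0:u1]=((z>zlo)&(z<zhi))
    n,l,s,_=cv2.connectedComponentsWithStats(m,connectivity=4)
    for i in range(1,n):
        if s[i,4]<minpix: continue
        Q=P[l==i]; (c,w,a)=cv2.minAreaRect(Q[:,:2].astype(np.float32))
        if w[0]<w[1]: w=w[::-1]; a+=90
        a=(a+90)%180-90
        print("px",s[i,:4],"n",s[i,4],"c",np.round(c,1),"wh",np.round(w,1),"yaw",round(a,2),"z",np.round(np.median(Q[:,2]),1))
def tcp(): # pose
    s=sense(); return s["tool_pos"], R.from_euler("xyz",s["tcp_rot"],degrees=True)
def rel(pos,rot): # target (mm, Rotation) -> shift m and rotvec deg in tool axes
    p,q=tcp(); return np.round(q.inv().apply(np.array(pos)-p)/1000,4), np.round((q.inv()*rot).as_rotvec(degrees=True),2)
def down(a): # tool x down, jaws (tool y) along world yaw a
    a=np.radians(a); y=np.array([np.cos(a),np.sin(a),0]); x=np.array([0,0,-1.]); return R.from_matrix(np.stack([x,y,np.cross(x,y)],1))
E
python3 - <<'E'
from h import *
d=np.load("pics/top0d.npy"); c=optics.calibration("top"); P=cloud(d,c)
print("board blocks");rects(P,46,58,(360,270,540,340))
print("board top");rects(P,7,19,(360,270,540,340))
print("handle");rects(P,50,70,(340,190,460,245),15)
print("blade");rects(P,1.5,20,(340,190,460,245),15)
print("blocks");rects(P,30,48,(150,185,245,350),15)
print("rack top");rects(P,72,95,(150,185,245,350),15)
print("bystanders");rects(P,60,260,(270,125,370,190),15)
img=cv2.imread("pics/top0.png")
a=cv2.resize(img[180:350,145:250],None,fx=3.5,fy=3.5,interpolation=cv2.INTER_CUBIC)
b=cv2.resize(img[185:335,335:540],(430,315),interpolation=cv2.INTER_CUBIC)
o=np.zeros((600,800,3),np.uint8); o[:595,:367]=a[:595,:367]; o[:315,370:]=b
cv2.imwrite("pics/crop1.png",o)
for n in("side","top"):
    print([np.round(np.nanmedian(cloud(np.load(f"pics/{n}0d.npy"),optics.calibration(n))[v-5:v+5,u-5:u+5,2]),1) for u,v in [(200,350),(300,250)]])
E
```

```text
board blocks
px [381 289  36  20] n 585 c [ 462.3 -158.9] wh [80.  40.2] yaw 86.99 z 51.5
px [417 292  36  20] n 596 c [ 457.8 -243. ] wh [80.5 40.2] yaw 87.3 z 51.3
px [454 294  35  20] n 573 c [ 455.  -325.5] wh [80.3 40.4] yaw 87.35 z 51.1
px [490 297  36  20] n 594 c [ 449.2 -410. ] wh [80.7 40.4] yaw 87.05 z 51.3
board top
px [369 277 162  54] n 3847 c [ 457.1 -284.9] wh [380.4 101.9] yaw 87.23 z 11.6
handle
px [414 202  37  11] n 338 c [ 678.8 -237.1] wh [86.  24.3] yaw -89.74 z 59.0
blade
px [373 196  13   7] n 37 c [ 707.3 -116.2] wh [29.7 11.6] yaw -70.08 z 3.7
px [354 197  54  29] n 458 c [ 676.4 -120.4] wh [128.9  70. ] yaw -88.44 z 3.9
px [427 197   7   5] n 18 c [ 709.4 -241. ] wh [14.9  9. ] yaw -76.15 z 3.1
px [399 198  16  13] n 73 c [ 698.8 -185.4] wh [32.1 26.8] yaw 39.5 z 4.0
px [389 200  12  13] n 59 c [ 689.1 -156.3] wh [27.9 21.9] yaw 25.81 z 4.0
px [404 210   5   6] n 15 c [ 674.1 -182.9] wh [12.6  9.8] yaw -1.81 z 3.9
px [408 210   8   9] n 29 c [ 667.9 -197.5] wh [17. 17.] yaw -42.25 z 3.6
px [377 212   6  13] n 35 c [ 658.5 -118.6] wh [30.5 12.4] yaw 0.56 z 
[... 1350 characters left out ...]
.4
px [189 245  13  17] n 178 c [556.4 317.3] wh [40.7 25.7] yaw -3.97 z 39.2
px [158 259  13  78] n 151 c [451.1 382.1] wh [177.2   4.2] yaw -3.76 z 39.0
px [172 272  13  18] n 192 c [490.8 352.4] wh [40.6 25.4] yaw -0.2 z 39.5
px [185 272  13  18] n 187 c [491.3 321. ] wh [41.9 24.9] yaw -4.17 z 38.9
px [199 273   8  17] n 119 c [491.3 295.2] wh [38.4 16.4] yaw 0.29 z 38.7
rack top
px [151 188  87 158] n 2876 c [524.7 306.4] wh [347.4 150.8] yaw -4.11 z 83.6
bystanders
px [283 131  29  52] n 816 c [764.1  84.8] wh [77.6 65.9] yaw 43.77 z 118.3
px [337 137  18  34] n 479 c [775.2 -25.4] wh [38.  36.5] yaw -0.5 z 197.8
[np.float64(-1.8), np.float64(-2.3)]
[np.float64(-0.3), np.float64(-0.6)]
```

View pics/crop1.png

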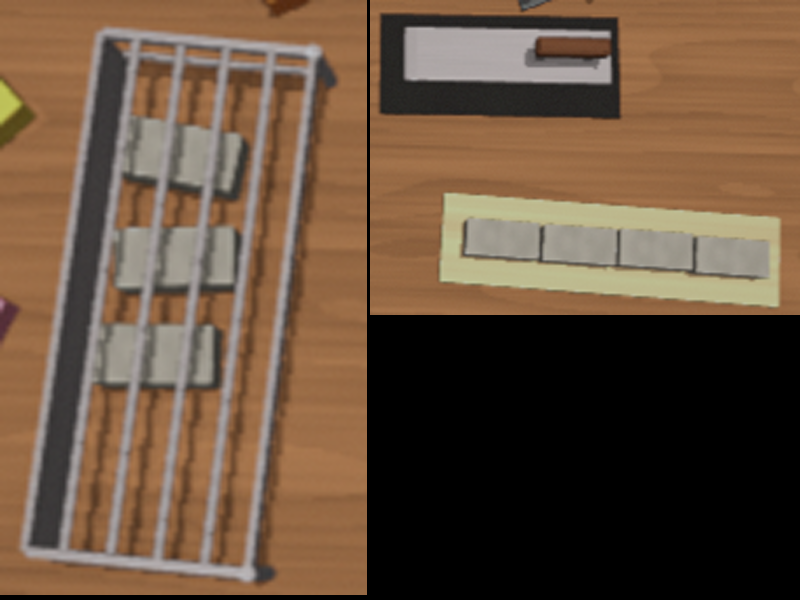

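Three half prisms are present: in the crop at left (185,155), (177,257) and (157,355), all grey, under the rods; the fourth place is empty. Pink, yellow and orange blocks lie outside the rack and stay put. Next I measure the mat and blade, and work out the move over the scoop.

```bash
python3 - <<'E'
from h import *
c=optics.calibration("top"); img=cv2.imread("pics/top0.png").astype(int)
def fit(mask,z,box):
    u0,v0,u1,v1=box; m=np.zeros(img.shape[:2],np.uint8); m[v0:v1,u0:u1]=mask[v0:v1,u0:u1]
    n,l,s,_=cv2.connectedComponentsWithStats(m); i=1+s[1:,4].argmax()
    v,u=np.where(l==i); Q=np.array([onplane((a,b),c,z)[:2] for a,b in zip(u,v)],np.float32)
    print(s[i],cv2.minAreaRect(Q))
fit(img.max(2)<50,0,(330,180,465,250))
fit((img.min(2)>120),3,(345,190,455,230))
p,q=tcp(); print(q.as_matrix().round(3)); y=q.as_matrix()[:,1]; print("jaw yaw",np.degrees(np.arctan2(y[1],y[0])))
for a in(0,180): print(a,rel((660,-235,250),down(a)))
E
```

```text
[ 340  192  114   49 2540] ((666.2642211914062, -159.9863739013672), (116.21443939208984, 275.4217834472656), 0.377536803483963)
[ 352  198   98   27 1889] ((678.0917358398438, -169.5442657470703), (61.8956413269043, 237.18907165527344), 0.3332081139087677)
[[-0.001  0.229  0.973]
 [-0.002  0.973 -0.229]
 [-1.    -0.002 -0.   ]]
jaw yaw 76.77692940261494
0 (array([ 0.0034, -0.6773,  0.6963]), array([7.678e+01, 6.000e-02, 9.000e-02]))
180 (array([ 0.0034, -0.6773,  0.6963]), array([-1.0322e+02, -1.0000e-01,  6.0000e-02]))
```

Emit:
carry_out(commands=[0,-0.2,0.2,25,0,0,-1,0,-0.4,0.4,50,0,0,-1,0,-0.677,0.696,76.8,0,0,-1,0,-0.677,0.696,76.8,0,0,-1,0,-0.677,0.696,76.8,0,0,-1,0,-0.677,0.696,76.8,0,0,-1,0,-0.677,0.696,76.8,0,0,-1,0,-0.677,0.696,76.8,0,0,-1,0,-0.677,0.696,76.8,0,0,-1,0,-0.677,0.696,76.8,0,0,-1,0,-0.677,0.696,76.8,0,0,-1,0,-0.677,0.696,76.8,0,0,-1])

```text
time: 1.6
tool_pos: [541.0, -50.3, 253.0]
tcp_rot: [-31.6, 89.9, -121.6]
ft_force: [1.5, 0.8, -0.6]
finger_gap: 85.1
```

```bash
python3 - <<'E'
from h import *
print(rel((660,-235,230),down(0.3)))
E
```

```text
(array([0.0231, 0.1192, 0.1846]), array([-0.34,  0.07,  0.05]))
```

Emit:
carry_out(commands=[0.023,0.119,0.185,-0.3,0,0,-1,0.023,0.119,0.185,-0.3,0,0,-1,0.023,0.119,0.185,-0.3,0,0,-1,0.023,0.119,0.185,-0.3,0,0,-1,0.023,0.119,0.185,-0.3,0,0,-1])

```text
time: 2.22
tool_pos: [659.5, -237.8, 227.5]
tcp_rot: [-84.6, 89.8, -174.5]
ft_force: [-0.1, 1.1, -0.2]
finger_gap: 85.4
```

```bash
python3 - <<'E'
from h import *
print(sense()["tool_pos"])
c=optics.calibration("wrist"); p,d=optics.snapshot("wrist"); cv2.imwrite("pics/w1.png",p[:,:,::-1]); np.save("pics/w1d.npy",d)
print(c)
P=cloud(d,c); print("handle");rects(P,50,72,(0,0,640,480),200)
E
```

```text
[ 659.49710094 -237.77705031  227.45309109]
{'mtx': array([[404.58186568,   0.        , 327.9926195 ],
       [  0.        , 404.58186568, 243.13463573],
       [  0.        ,   0.        ,   1.        ]]), 'extrinsics': array([[ 9.99990948e-01, -3.00607402e-03,  3.01136265e-03,
         6.60450029e+02],
       [ 2.09823333e-03,  9.64076247e-01,  2.65617369e-01,
        -1.69943123e+02],
       [-3.70164867e-03, -2.65608646e-01,  9.64073828e-01,
         3.48875772e+02],
       [ 0.00000000e+00,  0.00000000e+00,  0.00000000e+00,
         1.00000000e+00]])}
handle
px [ 11  48  74 123] n 6999 c [ 463.1 -156.6] wh [80.3 42.3] yaw 87.43 z 52.8
px [340 164  32 114] n 3376 c [ 679.3 -234.5] wh [84.4 22.1] yaw -89.7 z 61.4
px [ 28 174  68 106] n 5581 c [ 458.8 -240.9] wh [80.1 41.5] yaw 87.37 z 52.8
px [ 45 281  62  92] n 4489 c [ 455.7 -324.3] wh [80.8 41.5] yaw 87.3 z 52.9
px [ 57 374  31  14] n 312 c [ 444.6 -372.3] wh [25.5 11.4] yaw 0.47 z 52.7
```

View pics/w1.png

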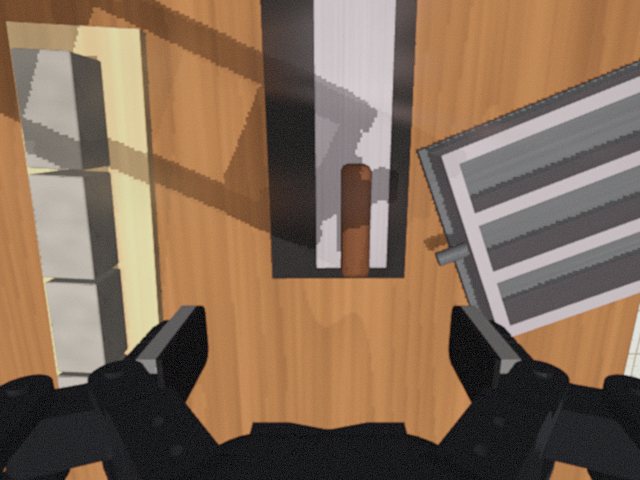

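The wrist view confirms the scoop handle at px (355,220), z = 61 on top, centre (679.3, -234.5). The tray's wire handle at (450,250) is close, so I descend half open.

Emit:
carry_out(commands=[0.05,0.0195,-0.005,0,0,0,-0.1,0.1,0.0195,-0.005,0,0,0,-0.1,0.14,0.0195,-0.005,0,0,0,-0.1,0.16,0.0195,-0.005,0,0,0,-0.1,0.174,0.0195,-0.005,0,0,0,-0.1,0.174,0.0195,-0.005,0,0,0,-0.1,0.174,0.0195,-0.005,0,0,0,-0.1], grip_force=70)

```text
time: 3.15
tool_pos: [679.6, -231.7, 56.5]
tcp_rot: [-11.4, 89.9, -101.2]
ft_force: [-0.3, -0.9, -0.3]
finger_gap: 47.1
```

Emit:
carry_out(commands=[0.003,0,0,0,0,0,-0.1,0.003,0,0,0,0,0,0.5,0.003,0,0,0,0,0,1,0.003,0,0,0,0,0,1,0.003,0,0,0,0,0,1,0.003,0,0,0,0,0,1,0.003,0,0,0,0,0,1], grip_force=70)

```text
time: 4.03
tool_pos: [679.8, -231.9, 54.2]
tcp_rot: [11.8, 89.9, -78.1]
ft_force: [-1.9, 0.3, 6.0]
finger_gap: 21.1
```

```bash
cat >> h.py <<'E'
# rack frame in world
RY=85.95; RX=np.array([np.cos(np.radians(RY)),np.sin(np.radians(RY))]); RYv=np.array([-RX[1],RX[0]]); RO=np.array([525.4,314.5])
def rackw(x,y): return RO+x*RX+y*RYv
def torack(p): d=np.asarray(p)[:2]-RO; return np.array([d@RX,d@RYv])
E
python3 - <<'E'
from h import *
s=sense(); print(s["tool_pos"],s["finger_gap"],s["ft_force"])
for n,p in dict(A=(626.6,313),B=(556.4,317),C=(491.1,325)).items(): print(n,torack(p))
for y in(-99,-32,33):
  w=rackw(-310,y); print(y,w, rel((*w,s["tool_pos"][2]),down(RY-90)), rel((*rackw(-135,y),s["tool_pos"][2]),down(RY-90)))
E
```

```text
[ 679.81181978 -231.86511721   54.19200211] 21.05099721534125 [-1.85931955  0.30038839  5.97235541]
A [   5.65119678 -101.05322348]
B [  4.68319355 -30.74601922]
C [ 8.05127374 34.95592927]
-99 [602.25841121  -1.7179385 ] (array([-0.0004, -0.0769, -0.2304]), array([ 4.22,  0.09, -0.02])) (array([-0.0007, -0.064 , -0.4049]), array([ 4.22,  0.09, -0.02]))
-32 [535.42572385   3.01406956] (array([-0.0004, -0.1437, -0.2353]), array([ 4.22,  0.09, -0.02])) (array([-0.0007, -0.1308, -0.4098]), array([ 4.22,  0.09, -0.02]))
33 [470.58804208   7.60482365] (array([-0.0005, -0.2085, -0.2401]), array([ 4.22,  0.09, -0.02])) (array([-0.0008, -0.1956, -0.4146]), array([ 4.22,  0.09, -0.02]))
```

Emit:
carry_out(commands=[-0.004,0,0,0,0,0,1,-0.005,-0.015,-0.04,1,0,0,1,-0.005,-0.03,-0.08,2,0,0,1,-0.005,-0.045,-0.12,3,0,0,1,-0.005,-0.06,-0.16,4.2,0,0,1,-0.005,-0.075,-0.2,4.2,0,0,1,-0.005,-0.075,-0.22,4.2,0,0,1,-0.005,-0.075,-0.23,4.2,0,0,1,-0.003,-0.075,-0.23,4.2,0,0,1,-0.001,-0.075,-0.23,4.2,0,0,1,-0.001,-0.075,-0.23,4.2,0,0,1])

```text
time: 5.4
tool_pos: [604.3, -3.1, 54.5]
tcp_rot: [10.2, 89.9, -83.9]
ft_force: [0.5, 0.0, -2.9]
finger_gap: 20.8
```

```bash
python3 - <<'E'
from h import *
s=sense(); print(s["tool_pos"],s["finger_gap"],s["ft_force"],torack(s["tool_pos"]))
ims=[]
for n in("top","side"):
    p,d=optics.snapshot(n); P=cloud(d,optics.calibration(n)); ims.append(p[:,:,::-1]); np.save(f"pics/{n}1d.npy",d)
    if n=="top": rects(P,30,48,(150,185,245,350),80)
a=cv2.resize(ims[0][150:350,140:360],None,fx=1.8,fy=1.8); b=cv2.resize(ims[1][150:310,200:420],None,fx=1.8,fy=1.8)
o=np.zeros((360,800,3),np.uint8); o[:a.shape[0],:a.shape[1]]=a; o[:b.shape[0],400:400+b.shape[1]]=b; cv2.imwrite("pics/c2.png",o)
print(rel((*rackw(-132,-101),s["tool_pos"][2]),down(RY-90)))
E
```

```text
[604.27906978  -3.12637236  54.52659159] 20.757560144049855 [ 0.53621306  0.0438554  -2.94579676] [-311.2622037  -101.11508601]
px [180 213  13  19] n 177 c [630.7 342.8] wh [40.6 25.6] yaw -6.45 z 39.6
px [193 215  13  19] n 182 c [626.6 311.8] wh [42.5 25.4] yaw -4.25 z 38.9
px [161 217  17  99] n 207 c [525.1 376.4] wh [229.6   4.6] yaw -4.03 z 39.6
px [206 217   9  18] n 109 c [622. 286.] wh [40.  15.3] yaw -5.9 z 38.9
px [202 244  11  18] n 161 c [557.9 288. ] wh [41.4 21. ] yaw 0.4 z 38.7
px [178 245  11  18] n 165 c [555.2 345.6] wh [40.  24.2] yaw 3.03 z 38.8
px [189 245  13  17] n 180 c [556.5 316.6] wh [41.1 24.8] yaw -2.58 z 39.5
px [172 272  13  18] n 193 c [490.8 352. ] wh [40.7 27.2] yaw -1.15 z 38.9
px [185 272  13  18] n 189 c [491.3 321.2] wh [41.5 24.9] yaw -5.06 z 39.8
px [199 273   8  17] n 121 c [491.2 295.6] wh [38.1 17. ] yaw 0.14 z 37.7
(array([-1.00e-04, -2.00e-04, -1.79e-01]), array([-0.04,  0.1 , -0.03]))
```

View pics/c2.png

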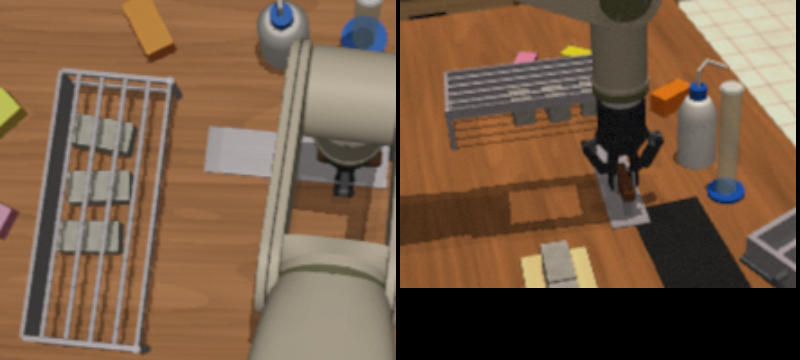

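Emit:
carry_out(commands=[0.0015,0,0,0,0,0,1,0.002,0,-0.03,0,0,0,1,0.002,0,-0.06,0,0,0,1,0.002,0,-0.08,0,0,0,1,0.002,0,-0.09,0,0,0,1,0.002,0,-0.1,0,0,0,1,0.002,0,-0.11,0,0,0,1,0.002,0,-0.12,0,0,0,1])

```text
time: 6.5
tool_pos: [614.3, 115.7, 54.1]
tcp_rot: [44.4, 89.7, -49.7]
ft_force: [-0.9, -8.4, 6.4]
finger_gap: 21.0
```

Emit:
carry_out(commands=[0,0,-0.01,0,0,0,1,0,0,-0.02,0,0,0,1,0,0,-0.03,0,0,0,1,0,0,-0.04,0,0,0,1])

```text
time: 7.0
tool_pos: [617.4, 155.1, 54.1]
tcp_rot: [36.5, 89.7, -57.6]
ft_force: [-0.9, -8.4, 3.6]
finger_gap: 21.0
```

```bash
cat > look.py <<'E'
from h import *
import sys
s=sense(); print(s["time"],s["tool_pos"],s["finger_gap"],s["ft_force"],torack(s["tool_pos"]))
p,d=optics.snapshot("top"); P=cloud(d,optics.calibration("top")); rects(P,30,48,(150,185,330,350),60)
cv2.imwrite("pics/last.png",cv2.resize(p[170:350,140:340,::-1],None,fx=3,fy=3))
E
python3 look.py
```

```text
7.0 [617.380135   155.09028565  54.13458867] 21.006465560389323 [-0.91052643 -8.41683313  3.58836033] [-152.51535614 -103.00906953]
px [173 193   8  42] n 122 c [649.4 364.7] wh [97.2  9.2] yaw -3.76 z 40.2
px [180 213  13  18] n 177 c [630.4 341.9] wh [40.3 27. ] yaw -2.35 z 40.7
px [193 214  13  19] n 171 c [628.2 311.3] wh [41.3 25.7] yaw -7.02 z 42.6
px [157 235  18 102] n 205 c [480.3 379.6] wh [235.8   4.5] yaw -3.97 z 39.5
px [202 244   7  18] n 80 c [557.8 291.4] wh [41.3 13.1] yaw -3.25 z 38.8
px [178 245  11  18] n 168 c [555.1 345.2] wh [40.1 24.7] yaw 2.78 z 39.3
px [189 245  13  17] n 180 c [556.3 316.5] wh [39.3 25.5] yaw -1.2 z 39.5
px [172 272  13  18] n 189 c [490.9 352.7] wh [40.9 26.8] yaw -2.96 z 39.5
px [185 272  13  18] n 187 c [491.4 321.6] wh [42.3 24.7] yaw -3.91 z 39.3
px [199 273   8  17] n 120 c [491.1 295.3] wh [38.5 15.7] yaw 0.87 z 38.9
```

Emit:
carry_out(commands=[0,-0.001,-0.008,0,0,0,1,0,-0.001,-0.016,0,0,0,1,0,-0.001,-0.022,0,0,0,1,0,-0.001,-0.022,0,0,0,1])

```text
time: 7.55
tool_pos: [618.0, 178.8, 54.1]
tcp_rot: [46.9, 89.7, -47.2]
ft_force: [-0.3, -2.0, 1.6]
finger_gap: 21.2
```

```bash
python3 look.py | head -4; python3 -c "
from h import *
s=sense();print(rel((*rackw(-300,-101),s['tool_pos'][2]),down(RY-90)))"
```

```text
7.55 [618.03145591 178.81415813  54.13236271] 21.156687603451182 [-0.29172587 -2.02856083  1.60031668] [-128.80472617 -101.98321835]
px [172 194   8  49] n 138 c [639.6 364.6] wh [116.8  11.3] yaw -4.36 z 41.4
px [181 213  12  19] n 174 c [630.1 341.7] wh [41. 25.] yaw -3.5 z 41.9
px [157 243  17  94] n 191 c [470.5 380.9] wh [215.9   3.7] yaw -4.0 z 40.3
(array([ 0.0006, -0.0008,  0.1712]), array([-0.05,  0.19, -0.22]))
```

Emit:
carry_out(commands=[0,0,0.006,0,0,0,1,0,0,0.018,0,0,0,1,0,0,0.036,0,0,0,1,0,0,0.056,0,0,0,1,0,0,0.076,0,0,0,1,0,0,0.096,0,0,0,1,0,0,0.116,0,0,0,1,0,0,0.136,0,0,0,1,0,0,0.156,0,0,0,1,0,0,0.174,0,0,0,1,0,0,0.186,0,0,0,1,0,0,0.191,0,0,0,1])

```text
time: 9.1
tool_pos: [604.3, -12.5, 54.7]
tcp_rot: [47.9, 89.7, -46.3]
ft_force: [1.5, 1.4, -4.3]
finger_gap: 21.0
```

```bash
python3 look.py
```

```text
9.1 [604.29903234 -12.52020237  54.69144335] 21.04334872460465 [ 1.49708528  1.40917386 -4.3303537 ] [-320.6311655  -101.79845662]
px [158 209  20 128] n 268 c [511.2 377.5] wh [297.4   4.2] yaw -4.28 z 39.3
px [255 220  36  21] n 576 c [616.  137.6] wh [80.2 41.6] yaw 85.75 z 41.7
px [203 244  10  18] n 160 c [557.9 288.6] wh [41.3 21.7] yaw 3.83 z 39.3
px [178 245  11  18] n 164 c [554.9 347.2] wh [40.5 23.7] yaw -2.21 z 39.4
px [189 245  13  18] n 181 c [555.6 317.1] wh [41.4 25.6] yaw -4.4 z 39.5
px [172 272  13  18] n 191 c [490.8 352.4] wh [41.1 25.7] yaw -2.74 z 38.9
px [185 272  13  18] n 187 c [491.7 321.1] wh [41.4 26.2] yaw -1.25 z 39.3
px [199 273   8  17] n 116 c [491.2 295.5] wh [37.9 16.4] yaw 0.28 z 38.5
```

View pics/last.png

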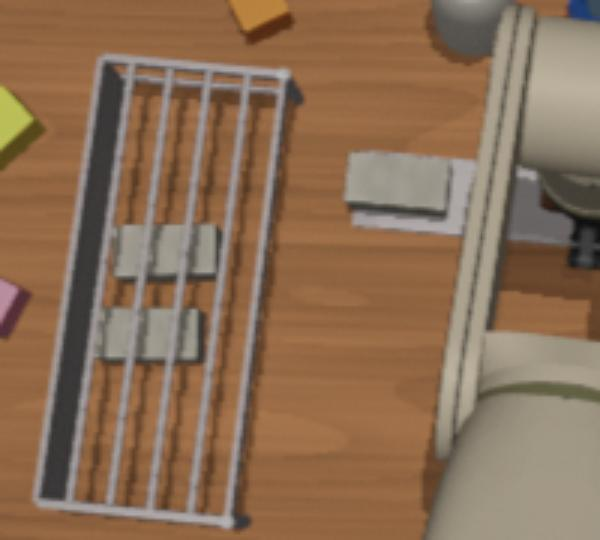

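The block lies on the blade at crop px (398,183), about 150 mm along it and clear of the lip. I set the scoop down, release it and pick the block.

Emit:
carry_out(commands=[0.001,0,0,0,0,0,1,0.001,0,0,0,0,0,1,0.001,0,0,0,0,0,0.5,0.001,0,0,0,0,0,-0.1,0,0,0,0,0,0,-0.1,-0.01,0,0,0,0,0,-0.1,-0.06,0,0,0,0,0,-0.4,-0.065,0.0005,-0.05,0,0,0,-0.4,-0.065,0.001,-0.1,0,0,0,-0.4,-0.065,0.001,-0.15,0,0,0,-0.4,-0.065,0.001,-0.1505,0,0,0,-0.4,-0.065,0.001,-0.1505,0,0,0,-0.4])

```text
time: 10.65
tool_pos: [616.0, 137.4, 119.6]
tcp_rot: [45.6, 89.7, -48.5]
ft_force: [0.1, -0.7, -0.6]
finger_gap: 60.1
```

```bash
cat > w.py <<'E'
from h import *
import sys
s=sense(); print(s["time"],s["tool_pos"],s["finger_gap"],s["ft_force"])
c=optics.calibration("wrist"); p,d=optics.snapshot("wrist"); P=cloud(d,c)
cv2.imwrite("pics/w.png",p[:,:,::-1])
for a in sys.argv[1:]:
    lo,hi=map(float,a.split(",")); print(a); rects(P,lo,hi,(0,0,640,480),250)
E
python3 w.py 36,48 50,70; python3 -c "
from h import *
print(rel((616,137.6,33),down(RY-90)))"
```

```text
10.65 [616.00182069 137.42202618 119.61302754] 60.11277074983294 [ 0.09297096 -0.67619364 -0.6015073 ]
36,48
px [588   0  52  48] n 1797 c [755.1 246.6] wh [24.  18.2] yaw -61.99 z 40.6
px [288 183  81 150] n 11591 c [617.2 140.2] wh [80.  40.2] yaw 85.95 z 43.8
px [533 279 107  78] n 1660 c [748.3 102.4] wh [63.2 23. ] yaw 39.08 z 42.1
50,70
px [  0  65 500  15] n 1241 c [592.8 232.8] wh [198.8   4.7] yaw -4.96 z 66.9
px [546 289  94  73] n 2877 c [746.3 105.5] wh [54.7 15.3] yaw 38.68 z 59.9
(array([ 0.0865, -0.0004, -0.0012]), array([-0.1 ,  0.23, -0.23]))
```

Emit:
carry_out(commands=[0.04,0,-0.002,-0.1,0.2,-0.2,-0.4,0.07,0,-0.002,-0.1,0.2,-0.2,-0.4,0.086,0,-0.002,-0.1,0.2,-0.2,-0.4,0.086,0,-0.002,-0.1,0.2,-0.2,-0.4,0.086,0,-0.002,-0.1,0.2,-0.2,0.2,0.086,0,-0.002,-0.1,0.2,-0.2,1,0.086,0,-0.002,-0.1,0.2,-0.2,1,0.086,0,-0.002,-0.1,0.2,-0.2,1,0.086,0,-0.002,-0.1,0.2,-0.2,1,0.06,0,-0.002,-0.1,0.2,-0.2,1,0,0,-0.002,-0.1,0.2,-0.2,1,-0.04,0,-0.002,-0.1,0.2,-0.2,1], grip_force=60)

```text
time: 12.2
tool_pos: [616.5, 139.1, 162.2]
tcp_rot: [87.7, 89.9, -6.3]
ft_force: [1.1, 0.6, -2.3]
finger_gap: 39.7
```

```bash
python3 - <<'E'
from h import *
s=sense(); print(s["tool_pos"],s["finger_gap"],s["ft_force"])
for n,j in dict(far=(460.6,-199.5),mid=(456.5,-283.4),near=(452.4,-367.3)).items(): print(n,rel((*j,150),down(-2.8)))
E
```

```text
[616.50806782 139.13562651 162.24792185] 39.651712501201914 [ 1.09391817  0.5847612  -2.2977902 ]
far (array([ 0.012 , -0.1317,  0.3488]), array([-1.23,  0.01, -0.14]))
mid (array([ 0.012 , -0.1299,  0.4327]), array([-1.23,  0.01, -0.14]))
near (array([ 0.012 , -0.1281,  0.5167]), array([-1.23,  0.01, -0.14]))
```

Emit:
carry_out(commands=[0,-0.016,0.054,-0.2,0,0,1,0,-0.032,0.108,-0.4,0,0,1,0,-0.048,0.162,-0.6,0,0,1,0.004,-0.064,0.216,-0.8,0,0,1,0.006,-0.08,0.27,-1,0,0,1,0.008,-0.096,0.324,-1.2,0,0,1,0.01,-0.112,0.378,-1.2,0,0,1,0.012,-0.124,0.416,-1.2,0,0,1,0.012,-0.13,0.433,-1.2,0,0,1,0.012,-0.13,0.433,-1.2,0,0,1,0.012,-0.13,0.433,-1.2,0,0,1])

```text
time: 13.58
tool_pos: [456.8, -282.6, 149.9]
tcp_rot: [103.1, 89.9, 10.3]
ft_force: [0.7, 0.8, -2.1]
finger_gap: 39.3
```

```bash
python3 - <<'E'
from h import *
s=sense(); print(s["tool_pos"],s["finger_gap"],s["ft_force"])
print(rel((456.5,-283.4,84),down(-2.8)))
E
```

```text
[ 456.8440638  -282.58596384  149.89723747] 39.2882022568147 [ 0.69440519  0.83896772 -2.09929344]
(array([ 0.0659, -0.0005,  0.0009]), array([ 0.01, -0.03, -0.14]))
```

Lower to just above contact and read the force.

Emit:
carry_out(commands=[0.03,-0.0005,0.001,0,0,-0.1,1,0.05,-0.0005,0.001,0,0,-0.1,1,0.06,-0.0005,0.001,0,0,-0.1,1,0.063,-0.0005,0.001,0,0,-0.1,1,0.065,-0.0005,0.001,0,0,-0.1,1,0.065,-0.0005,0.001,0,0,-0.1,1])

```text
time: 14.32
tool_pos: [456.9, -283.8, 85.6]
tcp_rot: [86.0, 89.9, -6.8]
ft_force: [0.5, 0.1, -1.7]
finger_gap: 39.0
```

```bash
python3 - <<'E'
from h import *
s=sense(); print(s["tool_pos"],s["finger_gap"],s["ft_force"])
p,d=optics.snapshot("side"); P=cloud(d,optics.calibration("side")); 
cv2.imwrite("pics/s3.png",cv2.resize(p[240:420,230:430,::-1],None,fx=3,fy=3,interpolation=cv2.INTER_CUBIC))
E
```

```text
[ 456.92967822 -283.78121473   85.6170376 ] 38.97694831629693 [ 0.51455138  0.12968801 -1.68054614]
```

Emit:
carry_out(commands=[0.0015,0,0,0,0,0,1,0.0025,0,0,0,0,0,1,0.0025,0,0,0,0,0,1])

```text
time: 14.75
tool_pos: [457.3, -284.2, 84.4]
tcp_rot: [74.2, 89.8, -18.6]
ft_force: [-2.9, 1.7, 7.1]
finger_gap: 38.9
```

Emit:
carry_out(commands=[0,0,0,0,0,0,0.5,0,0,0,0,0,0,-0.2,0,0,0,0,0,0,-0.4,0,0,0,0,0,0,-0.4,-0.02,0,0,0,0,0,-0.4,-0.08,0,0,0,0,0,-0.4,-0.1,0.05,-0.07,1,0,0,-0.4,-0.1,0.1,-0.14,1.2,0,0,-0.4,-0.1,0.134,-0.21,1.2,0,0,-0.4,-0.1,0.134,-0.264,1.2,0,0,-0.4,-0.1,0.134,-0.264,1.2,0,0,-0.4,-0.1,0.134,-0.264,1.2,0,0,-0.4])

```text
time: 16.25
tool_pos: [604.4, -23.2, 184.5]
tcp_rot: [95.0, 89.8, 1.2]
ft_force: [0.2, 0.1, 0.3]
finger_gap: 59.8
```

```bash
python3 w.py 50,70 86,97; python3 - <<'E'
from h import *
p,d=optics.snapshot("top"); P=cloud(d,optics.calibration("top")); 
print("L1");rects(P,46,58,(360,270,540,340));print("L2");rects(P,84,100,(360,270,540,340));print("blocks");rects(P,30,48,(150,185,245,350),100)
E
```

```text
16.25 [604.43829683 -23.23829995 184.49468949] 59.80639746716711 [0.17959947 0.08315552 0.27484795]
50,70
px [529   0  67 106] n 1944 c [739.9  75.5] wh [61.2 20.8] yaw -70.05 z 60.5
px [309 162  36 132] n 4494 c [604.8 -15. ] wh [83.8 22. ] yaw 85.64 z 61.5
px [566 198  51  55] n 1050 c [766.6 -19.8] wh [32.2 14. ] yaw 71.11 z 60.5
px [128 438  41  33] n 1006 c [ 457.2 -180.9] wh [31.3 30.2] yaw -3.12 z 53.0
px [130 472  40   8] n 281 c [ 455.6 -202.2] wh [30.9  5.9] yaw -2.62 z 52.6
86,97
px [564   0  68 101] n 1430 c [739.6  70.3] wh [55.2 15.5] yaw -59.42 z 91.7
px [601 208  39  59] n 796 c [766.2 -20.1] wh [31.9 13.5] yaw 73.28 z 91.6
L1
px [383 289  34  20] n 537 c [ 462.  -161.6] wh [74.8 40.3] yaw 87.25 z 51.4
px [417 292  21  18] n 327 c [ 458.7 -224.5] wh [44.3 39.6] yaw 89.79 z 51.2
px [471 295  18  19] n 232 c [ 454.2 -346.2] wh [40.1 38.9] yaw -2.5 z 51.1
px [490 297  36  20] n 595 c [ 449.1 -409.9] wh [81.2 39.9] yaw 87.35 z 51.3
L2
px [438 291  38  21] n 657 c [ 457.3 -284.8] wh [81.6 40.3] yaw 86.49 z 91.0
blocks
px [158 194  22 143] n 303 c [530.2 375.9] wh [335.7   4.7] yaw -4.11 z 39.1
px [202 244  11  18] n 164 c [558.1 287.1] wh [41.6 22.8] yaw -4.68 z 38.5
px [178 245  11  18] n 165 c [555.3 345.4] wh [40.6 26. ] yaw 1.57 z 39.4
px [189 245  13  18] n 181 c [555.6 317. ] wh [42.  24.9] yaw -4.21 z 39.0
px [172 272  13  18] n 191 c [491.1 352.9] wh [41.6 25.5] yaw -2.39 z 39.9
px [185 272  13  18] n 188 c [491.6 321.3] wh [42.  24.6] yaw -3.67 z 39.5
px [199 273   8  17] n 120 c [491.2 295.5] wh [38.4 17.2] yaw 2.61 z 38.9
```

View pics/w.png

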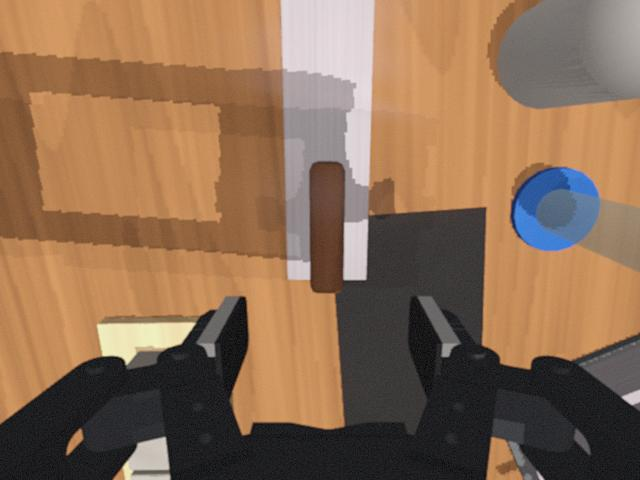

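Emit:
carry_out(commands=[0.05,-0.0005,-0.0104,0,0,0,-0.1,0.1,-0.0005,-0.0104,0,0,0,-0.1,0.12,-0.0005,-0.0104,0,0,0,-0.1,0.13,-0.0005,-0.0104,0,0,0,-0.1,0.131,-0.0005,-0.0104,0,0,0,-0.1,0.131,-0.0005,-0.0104,0,0,0,-0.1,0.131,-0.0005,-0.0104,0,0,0,0.5,0.131,-0.0005,-0.0104,0,0,0,1,0.131,-0.0005,-0.0104,0,0,0,1,0.131,-0.0005,-0.0104,0,0,0,1,0.131,-0.0005,-0.0104,0,0,0,1], grip_force=70)

```text
time: 17.73
tool_pos: [605.3, -16.6, 54.9]
tcp_rot: [74.3, 89.7, -19.6]
ft_force: [-0.0, -1.2, 6.1]
finger_gap: 21.1
```

```bash
python3 - <<'E'
from h import *
s=sense(); print(s["tool_pos"],s["finger_gap"],s["ft_force"],torack(s["tool_pos"]))
print(torack((556.3,317)),torack((491.2,324)))
print(rel((*rackw(-312,-30.5),54),down(RY-90)))
E
```

```text
[605.27099835 -16.55191681  54.87723177] 21.062785708825967 [-0.02378478 -1.22045945  6.10630754] [-324.5841649  -103.05274328]
[  4.67613086 -30.64626894] [ 7.06083365 34.785552  ]
(array([ 0.0005, -0.0725, -0.0128]), array([ 0.15,  0.07, -0.27]))
```

Emit:
carry_out(commands=[-0.004,0,0,0.1,0,-0.2,1,-0.005,-0.018,0,0.1,0,-0.2,1,-0.005,-0.036,0,0.1,0,-0.2,1,-0.005,-0.054,0,0.1,0,-0.2,1,-0.005,-0.07,0,0.1,0,-0.2,1,-0.005,-0.0725,-0.01,0.1,0,-0.2,1,-0.004,-0.0725,-0.0128,0.1,0,-0.2,1,-0.001,-0.0725,-0.0128,0.1,0,-0.2,1,0,-0.0725,-0.0128,0.1,0,-0.2,1,0,-0.0725,-0.0128,0.1,0,-0.2,1])

```text
time: 18.98
tool_pos: [534.3, 1.3, 54.9]
tcp_rot: [62.1, 89.9, -31.9]
ft_force: [-0.5, 1.6, 1.6]
finger_gap: 20.9
```

```bash
python3 look.py|head -1; python3 -c "
from h import *
s=sense();print(rel((*rackw(-127,-30.5),54),down(RY-90)))"
```

```text
18.975 [534.29368847   1.30055269  54.86190878] 20.905071998411604 [-0.46917582  1.64371247  1.55599273] [-311.78919012  -30.99181208]
(array([ 0.0007, -0.0003, -0.1848]), array([ 0.05,  0.05, -0.1 ]))
```

View pics/last.png

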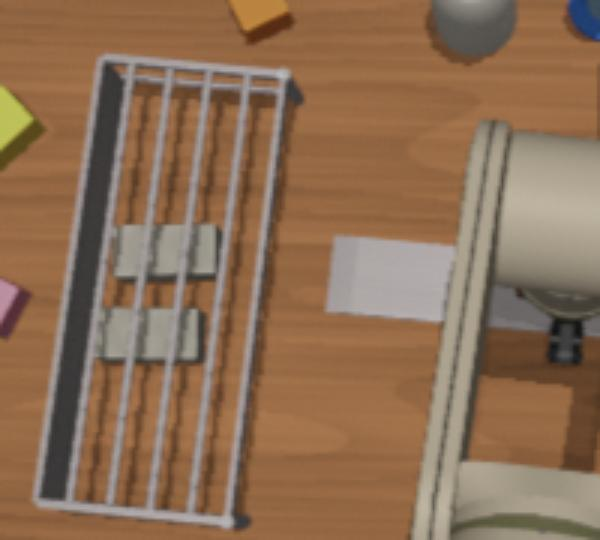

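Emit:
carry_out(commands=[0.001,0,-0.01,0,0,0,1,0.001,0,-0.035,0,0,0,1,0.001,0,-0.065,0,0,0,1,0.001,0,-0.085,0,0,0,1,0.001,0,-0.096,0,0,0,1,0.001,0,-0.107,0,0,0,1,0.001,0,-0.118,0,0,0,1,0.001,0,-0.129,0,0,0,1,0.001,0,-0.14,0,0,0,1,0.001,0,-0.15,0,0,0,1,0.001,0,-0.16,0,0,0,1])

```text
time: 20.4
tool_pos: [546.7, 159.6, 54.8]
tcp_rot: [48.1, 89.7, -46.0]
ft_force: [-0.7, -12.0, 8.7]
finger_gap: 21.0
```

```bash
python3 look.py; python3 -c "
from h import *
c=optics.calibration('top')
print('tip before',torack(onplane((250,261.7),c,0)))
s=sense();print(rel((*rackw(-127,-30.5),54),down(RY-90)))"
```

```text
20.4 [546.68065333 159.61991654  54.84512569] 21.019939044192263 [ -0.72729011 -11.96169071   8.71491893] [-152.99032796  -32.16622468]
px [157 223  19 114] n 285 c [494.4 375. ] wh [264.8  10.9] yaw -4.31 z 40.0
px [176 244  13  18] n 181 c [557.3 347.1] wh [40.7 25.1] yaw -5.53 z 42.1
px [189 245  12  18] n 175 c [555.1 316.2] wh [39.9 25. ] yaw -4.64 z 41.8
px [172 272  13  18] n 192 c [491.  352.6] wh [41.2 25.4] yaw -1.55 z 38.8
px [185 272  13  18] n 189 c [491.4 321.4] wh [42.1 24.3] yaw -3.49 z 38.8
tip before [-121.06280674  -27.16597212]
(array([ 0.0008, -0.0016, -0.0247]), array([ 0.03,  0.13, -0.23]))
```

Emit:
carry_out(commands=[0,-0.001,-0.008,0,0,0,1,0,-0.0015,-0.016,0,0,0,1,0,-0.0015,-0.023,0,0,0,1,0,-0.0015,-0.023,0,0,0,1])

```text
time: 20.95
tool_pos: [547.1, 183.9, 54.9]
tcp_rot: [55.2, 89.7, -38.8]
ft_force: [0.7, -3.5, 1.4]
finger_gap: 20.6
```

Emit:
carry_out(commands=[0,0,0.006,0,0,0,1,0,0,0.018,0,0,0,1,0,0,0.036,0,0,0,1,0,0,0.056,0,0,0,1,0,0,0.076,0,0,0,1,0,0,0.096,0,0,0,1,0,0,0.116,0,0,0,1,0,0,0.136,0,0,0,1,0,0,0.156,0,0,0,1,0,0,0.174,0,0,0,1,0,0,0.186,0,0,0,1,0,0,0.191,0,0,0,1])

```text
time: 22.45
tool_pos: [533.6, -7.4, 55.4]
tcp_rot: [54.7, 89.7, -39.4]
ft_force: [0.0, 0.9, -4.6]
finger_gap: 21.0
```

```bash
python3 look.py
```

```text
22.45 [533.61558044  -7.41441088  55.40155907] 21.039572784382436 [ 1.91129644e-03  8.72240281e-01 -4.56180725e+00] [-320.53028338  -30.93090903]
px [157 194  24 143] n 290 c [529.6 376.2] wh [334.7   4.3] yaw -4.17 z 39.3
px [251 251  36  20] n 576 c [543.  142.7] wh [80.3 40.7] yaw 85.58 z 42.0
px [172 272  13  18] n 191 c [490.8 352.3] wh [41.9 25.3] yaw -3.61 z 39.2
px [185 272  13  18] n 188 c [491.5 321.5] wh [41.1 25.5] yaw -2.87 z 38.9
px [199 273   8  17] n 119 c [491.2 295.5] wh [38.  15.7] yaw 0.39 z 39.0
```

Emit:
carry_out(commands=[0.001,0,0,0,0,0,1,0.001,0,0,0,0,0,1,0.001,0,0,0,0,0,0.5,0.001,0,0,0,0,0,-0.1,0,0,0,0,0,0,-0.1,-0.01,0,0,0,0,0,-0.1,-0.06,0,0,0,0,0,-0.4,-0.065,-0.0005,-0.05,0,0,0,-0.4,-0.065,-0.001,-0.1,0,0,0,-0.4,-0.065,-0.001,-0.15,0,0,0,-0.4,-0.065,-0.001,-0.1515,0,0,0,-0.4,-0.065,-0.001,-0.1515,0,0,0,-0.4])

```text
time: 24.0
tool_pos: [543.1, 143.8, 120.3]
tcp_rot: [51.6, 89.6, -42.4]
ft_force: [-0.8, -0.6, 0.3]
finger_gap: 59.6
```

```bash
python3 w.py 36,48; python3 -c "
from h import *
print(rel((543.5,143.9,33.5),down(RY-90)))"
```

```text
24.0 [543.13681578 143.78155117 120.31416587] 59.6357308466313 [-0.79178288 -0.60705873  0.33123092]
36,48
px [612  72  27  15] n 279 c [686.5 224.6] wh [8.7 4. ] yaw -56.77 z 42.0
px [288 185  82 149] n 11451 c [544.4 145.4] wh [80.  40.2] yaw 85.94 z 43.9
(array([ 0.0867, -0.0001, -0.0011]), array([ 0.  ,  0.23, -0.27]))
```

Emit:
carry_out(commands=[0.04,0,-0.001,0,0.2,-0.2,-0.4,0.07,0,-0.001,0,0.2,-0.2,-0.4,0.086,0,-0.001,0,0.2,-0.2,-0.4,0.086,0,-0.001,0,0.2,-0.2,-0.4,0.086,0,-0.001,0,0.2,-0.2,0.2,0.086,0,-0.001,0,0.2,-0.2,1,0.086,0,-0.001,0,0.2,-0.2,1,0.086,0,-0.001,0,0.2,-0.2,1,0.086,0,-0.001,0,0.2,-0.2,1,0.06,0,-0.001,0,0.2,-0.2,1,0,0,-0.001,0,0.2,-0.2,1,-0.06,0,-0.001,0,0.2,-0.2,1], grip_force=60)

```text
time: 25.55
tool_pos: [541.9, 144.3, 181.0]
tcp_rot: [-43.2, 89.9, -137.3]
ft_force: [1.7, -0.4, -3.6]
finger_gap: 39.0
```

```bash
python3 - <<'E'
from h import *
s=sense(); print(s["tool_pos"],s["finger_gap"],s["ft_force"])
print(rel((460.8,-197.5,160),down(-2.8)))
E
```

```text
[541.92317308 144.34035179 180.96752826] 39.03499477890658 [ 1.65122803 -0.37786244 -3.58075166]
(array([ 0.0213, -0.0568,  0.3467]), array([-1.24,  0.05,  0.05]))
```

Emit:
carry_out(commands=[0,-0.01,0.06,-0.3,0,0,1,0,-0.02,0.12,-0.6,0,0,1,0.005,-0.03,0.18,-0.9,0,0,1,0.01,-0.04,0.24,-1.2,0,0,1,0.015,-0.05,0.3,-1.2,0,0,1,0.02,-0.056,0.335,-1.2,0,0,1,0.025,-0.0565,0.347,-1.2,0,0,1,0.03,-0.0565,0.347,-1.2,0,0,1,0.03,-0.0565,0.347,-1.2,0,0,1])

```text
time: 26.68
tool_pos: [461.0, -196.4, 150.6]
tcp_rot: [-98.2, 89.9, 169.1]
ft_force: [0.6, -0.5, -4.3]
finger_gap: 39.0
```

```bash
python3 - <<'E'
from h import *
s=sense(); print(s["tool_pos"],s["finger_gap"],s["ft_force"])
print(rel((461.3,-197.7,85),down(-2.8)))
E
```

```text
[ 461.02258286 -196.43517545  150.5745802 ] 39.01126724907853 [ 0.57918804 -0.46940227 -4.32266305]
(array([0.0656, 0.0005, 0.0013]), array([ 0.03, -0.02,  0.11]))
```

Emit:
carry_out(commands=[0.03,0.0005,0.0013,0,0,0.1,1,0.05,0.0005,0.0013,0,0,0.1,1,0.06,0.0005,0.0013,0,0,0.1,1,0.063,0.0005,0.0013,0,0,0.1,1,0.065,0.0005,0.0013,0,0,0.1,1,0.0665,0.0005,0.0013,0,0,0.1,1,0.0665,0.0005,0.0013,0,0,0.1,1])

```text
time: 27.55
tool_pos: [461.9, -198.0, 84.9]
tcp_rot: [78.4, 89.9, -14.4]
ft_force: [0.6, 1.5, -0.0]
finger_gap: 39.3
```

Emit:
carry_out(commands=[0.001,0,0,0,0,0,1,0.001,0,0,0,0,0,0.5,0.001,0,0,0,0,0,-0.2,0.001,0,0,0,0,0,-0.4,0,0,0,0,0,0,-0.4,-0.02,0,0,0,0,0,-0.4,-0.08,0,0,0,0,0,-0.4,-0.1,0.025,-0.06,1,0,0,-0.4,-0.1,0.05,-0.12,1.2,0,0,-0.4,-0.1,0.0623,-0.18,1.2,0,0,-0.4,-0.1,0.0623,-0.194,1.2,0,0,-0.4,-0.1,0.0623,-0.194,1.2,0,0,-0.4])

```text
time: 29.05
tool_pos: [533.6, -5.7, 184.9]
tcp_rot: [83.4, 89.9, -10.4]
ft_force: [0.7, 0.0, -0.2]
finger_gap: 59.7
```

```bash
python3 w.py 50,70; python3 - <<'E'
from h import *
p,d=optics.snapshot("top"); P=cloud(d,optics.calibration("top")); 
print("L1");rects(P,46,58,(360,270,540,340));print("L2");rects(P,84,100,(360,270,540,340));print("blocks");rects(P,30,48,(150,185,245,350),100)
E
```

```text
29.05 [533.57241885  -5.67672702 184.91124788] 59.662053990370936 [ 0.7249519   0.02457014 -0.19663153]
50,70
px [311 176  35 130] n 4374 c [534.2  -6.3] wh [83.8 22. ] yaw 86.58 z 61.4
px [229 391  44  44] n 1322 c [ 469.1 -134. ] wh [36.2 30.6] yaw 87.77 z 52.9
L1
px [381 289  21  19] n 303 c [ 462.5 -141.9] wh [46.9 40.9] yaw -89.79 z 51.2
px [474 295  15  19] n 232 c [ 453.7 -349.2] wh [39.7 33.1] yaw -4.5 z 51.4
px [490 297  36  20] n 595 c [ 449.2 -409.9] wh [81.8 40.3] yaw 87.18 z 51.2
px [420 308  25   3] n 33 c [ 440.1 -235.9] wh [54.9  3.8] yaw 87.47 z 50.6
L2
px [400 288  37  20] n 647 c [ 462.1 -198.8] wh [80.6 40.5] yaw 87.18 z 91.2
px [439 291  37  20] n 646 c [ 457.4 -285.2] wh [81.7 40.3] yaw 87.08 z 91.1
blocks
px [170 194  11  55] n 116 c [631.1 369.3] wh [131.7   4.1] yaw -3.73 z 37.9
px [157 250  16  87] n 171 c [462.7 381.2] wh [200.5   3.9] yaw -4.45 z 39.7
px [172 272  13  18] n 192 c [490.9 352.1] wh [42.4 25.5] yaw -4.05 z 39.3
px [185 272  13  18] n 188 c [491.8 321.5] wh [41.4 26. ] yaw -2.65 z 39.0
px [199 273   8  17] n 119 c [491.  295.5] wh [37.8 17.7] yaw 2.8 z 39.1
```

Emit:
carry_out(commands=[0.05,0.0005,-0.001,0,0,0,-0.1,0.1,0.0005,-0.001,0,0,0,-0.1,0.12,0.0005,-0.001,0,0,0,-0.1,0.13,0.0005,-0.001,0,0,0,-0.1,0.131,0.0005,-0.001,0,0,0,-0.1,0.131,0.0005,-0.001,0,0,0,-0.1,0.131,0.0005,-0.001,0,0,0,0.5,0.131,0.0005,-0.001,0,0,0,1,0.131,0.0005,-0.001,0,0,0,1,0.131,0.0005,-0.001,0,0,0,1,0.131,0.0005,-0.001,0,0,0,1], grip_force=70)

```text
time: 30.52
tool_pos: [535.1, -6.9, 55.2]
tcp_rot: [75.1, 89.8, -18.9]
ft_force: [-1.0, -1.0, 7.0]
finger_gap: 21.2
```

```bash
python3 - <<'E'
from h import *
s=sense(); print(s["tool_pos"],s["finger_gap"],s["ft_force"],torack(s["tool_pos"]))
print(rel((*rackw(-312,34.8),54),down(RY-90)))
E
```

```text
[535.10896652  -6.90928918  55.20100301] 21.154145826396338 [-1.01446899 -1.02490996  6.9878175 ] [-319.92094971  -32.3848906 ]
(array([ 0.001 , -0.0672, -0.008 ]), array([ 0.1 ,  0.05, -0.19]))
```

Emit:
carry_out(commands=[-0.004,0,0,0.1,0,-0.2,1,-0.005,-0.018,-0.004,0.1,0,-0.2,1,-0.005,-0.036,-0.008,0.1,0,-0.2,1,-0.005,-0.054,-0.008,0.1,0,-0.2,1,-0.005,-0.066,-0.008,0.1,0,-0.2,1,-0.005,-0.067,-0.008,0.1,0,-0.2,1,-0.003,-0.067,-0.008,0.1,0,-0.2,1,-0.001,-0.067,-0.008,0.1,0,-0.2,1,0,-0.067,-0.008,0.1,0,-0.2,1])

```text
time: 31.65
tool_pos: [469.2, 5.6, 55.2]
tcp_rot: [-10.2, 89.9, -104.2]
ft_force: [-5.4, -0.3, 8.5]
finger_gap: 21.1
```

```bash
python3 look.py; python3 -c "
from h import *
s=sense();print(rel((*rackw(-130,34.8),54),down(RY-90)))"
```

```text
31.65 [469.22391875   5.59683759  55.23686515] 21.082210930873252 [-5.36546596 -0.25892156  8.49579361] [-312.09931562   34.21889883]
px [164 194  16 101] n 206 c [578.3 372.8] wh [240.5   4.5] yaw -3.69 z 39.0
px [172 272  13  18] n 193 c [491.  352.9] wh [40.5 27.1] yaw -0.16 z 38.9
px [185 272  13  18] n 185 c [491.5 321.5] wh [42.2 25.6] yaw -5.48 z 39.4
px [199 273   8  17] n 120 c [491.4 295.4] wh [38.3 16.4] yaw -1.0 z 38.9
px [158 296   8  41] n 84 c [408.6 385. ] wh [91.9  2.8] yaw -4.23 z 38.4
(array([ 0.0011, -0.0006, -0.1821]), array([-0.01,  0.05,  0.  ]))
```

Emit:
carry_out(commands=[0,0,-0.01,0,0,0,1,0.0005,0,-0.035,0,0,0,1,0.0005,0,-0.065,0,0,0,1,0.0005,0,-0.085,0,0,0,1,0.0005,0,-0.096,0,0,0,1,0.0005,0,-0.107,0,0,0,1,0.0005,0,-0.118,0,0,0,1,0.0005,0,-0.129,0,0,0,1,0.0005,0,-0.14,0,0,0,1,0.0005,0,-0.15,0,0,0,1,0.0005,0,-0.16,0,0,0,1])

```text
time: 33.08
tool_pos: [481.2, 164.3, 55.2]
tcp_rot: [20.9, 89.8, -73.2]
ft_force: [0.2, -7.0, 4.5]
finger_gap: 20.9
```

Emit:
carry_out(commands=[0,0,-0.008,0,0,0,1,0,0,-0.016,0,0,0,1,0,0,-0.023,0,0,0,1,0,0,-0.023,0,0,0,1])

```text
time: 33.58
tool_pos: [483.1, 187.4, 55.2]
tcp_rot: [26.4, 89.8, -67.7]
ft_force: [-0.0, -2.0, 0.6]
finger_gap: 21.2
```

```bash
python3 look.py
```

```text
33.575 [483.12372244 187.40241079  55.2165327 ] 21.20551501096227 [-1.91775619e-03 -2.03962319e+00  6.07032302e-01] [-129.76604671   33.19418545]
px [168 205  11  61] n 133 c [597.9 371.3] wh [143.8   4.5] yaw -4.19 z 38.6
px [157 266  15  71] n 196 c [443.3 378.9] wh [162.2  11.3] yaw -3.75 z 40.8
px [172 271  11  19] n 160 c [491.6 351.7] wh [40.4 24.3] yaw -2.4 z 42.3
```

Block on the blade (z 42). Drawing out.

Emit:
carry_out(commands=[0,0,0.006,0,0,0,1,0,0,0.018,0,0,0,1,0,0,0.036,0,0,0,1,0,0,0.056,0,0,0,1,0,0,0.076,0,0,0,1,0,0,0.096,0,0,0,1,0,0,0.116,0,0,0,1,0,0,0.136,0,0,0,1,0,0,0.156,0,0,0,1,0,0,0.174,0,0,0,1,0,0,0.186,0,0,0,1,0,0,0.191,0,0,0,1])

```text
time: 35.12
tool_pos: [468.9, -4.1, 55.4]
tcp_rot: [14.7, 89.9, -79.5]
ft_force: [0.5, 1.9, -4.0]
finger_gap: 21.1
```

```bash
python3 look.py
```

```text
35.125 [468.92307692  -4.12536762  55.42949634] 21.082780286683054 [ 0.53170526  1.89537475 -4.0453091 ] [-321.81849006   33.83233935]
px [158 205  21 132] n 273 c [516.7 377. ] wh [308.7   4.8] yaw -3.98 z 38.6
px [248 279  37  21] n 586 c [476.7 147.4] wh [80.5 40.4] yaw 85.63 z 42.1
```

Emit:
carry_out(commands=[0.001,0,0,0,0,0,1,0.001,0,0,0,0,0,1,0.001,0,0,0,0,0,0.5,0.001,0,0,0,0,0,-0.1,0,0,0,0,0,0,-0.1,-0.01,0,0,0,0,0,-0.1,-0.06,0,0,0,0,0,-0.4,-0.065,-0.001,-0.05,0,0,0,-0.4,-0.065,-0.002,-0.1,0,0,0,-0.4,-0.065,-0.0025,-0.15,0,0,0,-0.4,-0.065,-0.0025,-0.153,0,0,0,-0.4,-0.065,-0.0025,-0.153,0,0,0,-0.4])

```text
time: 36.67
tool_pos: [477.6, 148.6, 120.4]
tcp_rot: [17.2, 89.8, -76.8]
ft_force: [-0.4, -1.2, 0.3]
finger_gap: 60.0
```

```bash
python3 w.py 36,48; python3 -c "
from h import *
print(rel((477.1,148.8,33.5),down(RY-90)))"
```

```text
36.675 [477.56987752 148.64190917 120.38265685] 59.95501113395412 [-0.40981671 -1.18985591  0.31084554]
36,48
px [31 71 25 16] n 263 c [354.1 248.5] wh [8.6 3.4] yaw 47.33 z 41.9
px [287 186  81 149] n 11443 c [477.8 150. ] wh [80.  40.2] yaw 85.94 z 43.9
(array([ 0.0867, -0.0006, -0.001 ]), array([-0.09,  0.2 , -0.05]))
```

Emit:
carry_out(commands=[0.04,-0.0005,-0.001,0,0.2,0,-0.4,0.07,-0.0005,-0.001,0,0.2,0,-0.4,0.086,-0.0005,-0.001,0,0.2,0,-0.4,0.086,-0.0005,-0.001,0,0.2,0,-0.4,0.086,-0.0005,-0.001,0,0.2,0,0.2,0.086,-0.0005,-0.001,0,0.2,0,1,0.086,-0.0005,-0.001,0,0.2,0,1,0.086,-0.0005,-0.001,0,0.2,0,1,0.086,-0.0005,-0.001,0,0.2,0,1,0.06,-0.0005,-0.001,0,0.2,0,1,0,-0.0005,-0.001,0,0.2,0,1,-0.06,-0.0005,-0.001,0,0.2,0,1], grip_force=60)

```text
time: 38.22
tool_pos: [476.2, 149.2, 181.2]
tcp_rot: [-60.2, 89.9, -154.4]
ft_force: [2.2, 0.3, -1.9]
finger_gap: 39.1
```

```bash
python3 - <<'E'
from h import *
s=sense(); print(s["tool_pos"],s["finger_gap"],s["ft_force"])
print(rel((453.2,-370,160),down(-2.8)))
E
```

```text
[476.15262379 149.21195878 181.24617168] 39.11040854525268 [ 2.15799392  0.29911176 -1.86680438]
(array([0.0215, 0.0145, 0.5195]), array([-1.32,  0.02,  0.04]))
```

Emit:
carry_out(commands=[0,0.002,0.06,-0.3,0,0,1,0,0.004,0.12,-0.6,0,0,1,0,0.006,0.18,-0.9,0,0,1,0,0.008,0.24,-1.3,0,0,1,0,0.01,0.3,-1.3,0,0,1,0,0.012,0.36,-1.3,0,0,1,0,0.014,0.42,-1.3,0,0,1,0,0.0145,0.48,-1.3,0,0,1,0,0.0145,0.51,-1.3,0,0,1,0.01,0.0145,0.5195,-1.3,0,0,1,0.03,0.0145,0.5195,-1.3,0,0,1,0.03,0.0145,0.5195,-1.3,0,0,1])

```text
time: 39.72
tool_pos: [451.9, -367.2, 147.8]
tcp_rot: [-127.0, 89.6, 140.3]
ft_force: [-1.1, 1.1, -3.4]
finger_gap: 38.9
```

```bash
python3 - <<'E'
from h import *
s=sense(); print(s["tool_pos"],s["finger_gap"],s["ft_force"])
print(rel((453.4,-369.9,85),down(-2.8)))
E
```

```text
[ 451.91818732 -367.16314334  147.82374364] 38.90216602267251 [-1.13396844  1.0919269  -3.36758639]
(array([0.0628, 0.0019, 0.0029]), array([ 0.04, -0.23,  0.3 ]))
```

Emit:
carry_out(commands=[0.02,0.0015,0.0028,0,-0.2,0.3,1,0.03,0.0015,0.0028,0,-0.2,0.3,1,0.047,0.0015,0.0028,0,-0.2,0.3,1,0.057,0.0015,0.0028,0,-0.2,0.3,1,0.06,0.0015,0.0028,0,-0.2,0.3,1,0.062,0.0015,0.0028,0,-0.2,0.3,1,0.0635,0.0015,0.0028,0,-0.2,0.3,1,0.0635,0.0015,0.0028,0,-0.2,0.3,1])

```text
time: 40.72
tool_pos: [453.3, -370.1, 85.0]
tcp_rot: [73.9, 89.9, -18.9]
ft_force: [-0.8, 0.5, -1.3]
finger_gap: 39.1
```

Emit:
carry_out(commands=[0.0015,0,0,0,0,0,1,0.0015,0,0,0,0,0,1,0.0015,0,0,0,0,0,0.5,0.0015,0,0,0,0,0,-0.2,0.0005,0,0,0,0,0,-0.4,0,0,0,0,0,0,-0.4,-0.02,0,0,0,0,0,-0.4,-0.08,0,0,0,0,0,-0.4,-0.12,0,0,0,0,0,-0.4])

```text
time: 41.85
tool_pos: [453.9, -370.8, 209.4]
tcp_rot: [52.9, 89.7, -39.8]
ft_force: [-0.2, -0.2, 1.1]
finger_gap: 59.6
```

Emit:
carry_out(commands=[0,0,-0.06,0.3,0,0,-0.4,0,0,-0.12,0.6,0,0,-0.4,0,-0.001,-0.18,1,0,0,-0.4,0,-0.002,-0.24,1.2,0,0,-0.4,0,-0.0025,-0.3,1.2,0,0,-0.4,0,-0.0025,-0.35,1.2,0,0,-0.4,0,-0.0025,-0.366,1.2,0,0,-0.4,0,-0.0025,-0.366,1.2,0,0,-0.4,0,-0.0025,-0.366,1.2,0,0,-0.4])

```text
time: 42.98
tool_pos: [469.2, -6.3, 208.8]
tcp_rot: [51.8, 89.7, -42.2]
ft_force: [0.5, -0.4, 0.5]
finger_gap: 60.0
```

```bash
python3 w.py 50,70; python3 - <<'E'
from h import *
p,d=optics.snapshot("top"); P=cloud(d,optics.calibration("top")); 
cv2.imwrite("pics/t4.png",p[:,:,::-1])
print("L1");rects(P,46,58,(360,270,540,340));print("L2");rects(P,84,100,(360,270,540,340));print("blocks");rects(P,30,48,(150,185,245,350),100)
E
```

```text
42.975 [469.23058489  -6.30235102 208.84687431] 59.951847438590285 [ 0.52758457 -0.39755625  0.51121658]
50,70
px [310 167  33 121] n 3749 c [469.4  -4.7] wh [85.7 22. ] yaw 86.1 z 61.4
px [306 366  51  63] n 3013 c [ 463.4 -144.2] wh [56.6 39.9] yaw 87.0 z 52.9
L1
px [381 289  36  20] n 566 c [ 462.2 -159.4] wh [78.9 40. ] yaw 87.32 z 51.5
px [417 292  39  20] n 375 c [ 457.8 -246.2] wh [86.6 40.5] yaw 87.63 z 51.4
px [490 299  36  18] n 228 c [ 448.  -409.5] wh [81.6 39.2] yaw 89.99 z 50.9
L2
px [439 289  38  24] n 655 c [ 458.5 -287.2] wh [81.7 40.3] yaw 80.67 z 91.2
px [477 294  38  20] n 658 c [ 453.5 -371. ] wh [82.5 40.3] yaw 87.02 z 91.3
blocks
px [167 193  14  79] n 160 c [605.6 370.9] wh [186.8   4.7] yaw -4.26 z 39.0
```

View pics/t4.png

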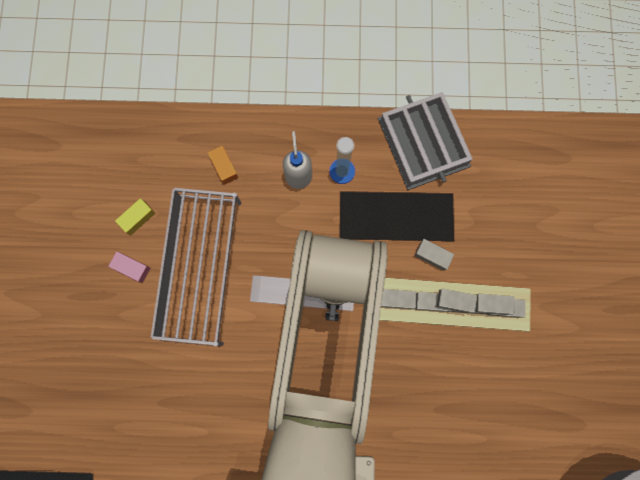

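The top view shows the second-placed block was knocked off the stack. It now lies on the bench at px (435,254), between mat and board, and the middle block is turned about 6.5°. It is the grey half prism I placed (the place at (415,300) is now empty), not a coloured decoy. Measuring it.

```bash
python3 - <<'E'
from h import *
p,d=optics.snapshot("top"); P=cloud(d,optics.calibration("top")); 
rects(P,20,48,(400,238,470,275),60)
ps,ds=optics.snapshot("side"); S=cloud(ds,optics.calibration("side"))
m=(np.abs(S[...,0]-570)<60)&(np.abs(S[...,1]+250)<70)&(S[...,2]>15); v,u=np.where(m); print(u.min(),u.max(),v.min(),v.max(),np.percentile(S[m][:,2],[50,95]))
a=cv2.resize(p[235:335,365:540,::-1],None,fx=2.3,fy=2.3,interpolation=cv2.INTER_CUBIC); b=cv2.resize(ps[240:420,260:420,::-1],None,fx=2.3,fy=2.3,interpolation=cv2.INTER_CUBIC)
o=np.zeros((420,800,3),np.uint8); o[:a.shape[0],:a.shape[1]]=a; o[:b.shape[0],405:405+b.shape[1]]=b; cv2.imwrite("pics/c5.png",o)
E
```

```text
px [416 239  39  31] n 631 c [ 570.2 -247.3] wh [80.2 42.5] yaw 63.85 z 38.9
328 347 301 332 [37.43088131 40.43724921]
```

View pics/c5.png

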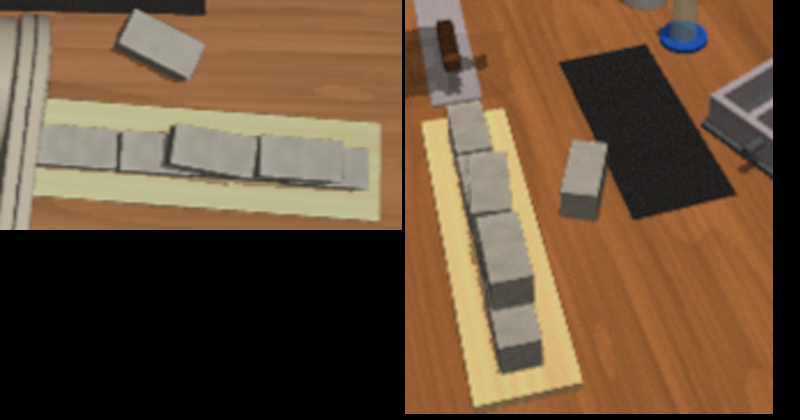

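```bash
python3 - <<'E'
from h import *
print(rel((570.6,-246.1,120),down(-26.15)))
E
```

```text
(array([0.0894, 0.118 , 0.2318]), array([22.08,  0.12, -0.23]))
```

Emit:
carry_out(commands=[0,0.06,0.03,5,0,-0.2,-0.4,0,0.1,0.07,10,0,-0.2,-0.4,0,0.118,0.12,16,0,-0.2,-0.4,0.03,0.118,0.17,22,0,-0.2,-0.4,0.06,0.118,0.22,22,0,-0.2,-0.4,0.089,0.118,0.232,22,0,-0.2,-0.4,0.089,0.118,0.232,22,0,-0.2,-0.4,0.089,0.118,0.232,22,0,-0.2,-0.4])

```text
time: 44.18
tool_pos: [571.0, -246.2, 121.5]
tcp_rot: [42.2, 89.9, -73.9]
ft_force: [-0.0, 0.2, -0.4]
finger_gap: 59.7
```

```bash
python3 w.py 30,46 48,60 86,97; python3 - <<'E'
from h import *
print(rel((570.6,-246.1,30),down(-26.15)))
E
```

```text
44.175 [ 570.97108287 -246.1628571   121.45386586] 59.67386442694711 [-0.04066204  0.23482245 -0.43073473]
30,46
px [600   0  40  46] n 921 c [ 747.1 -201.2] wh [29.   2.9] yaw -69.93 z 35.6
px [ 38 111 103 150] n 2884 c [ 482.8 -157.4] wh [79.9  2.9] yaw 87.05 z 38.5
px [286 185  80 148] n 11113 c [ 570.5 -245.1] wh [80.6 40.1] yaw 63.9 z 40.9
px [ 73 260 115  85] n 1634 c [ 472.1 -216.8] wh [62.6 30.5] yaw -55.02 z 38.4
48,60
px [  0 111 124 183] n 12691 c [ 463.1 -156.5] wh [79.9 42.3] yaw 87.23 z 52.8
px [ 59 271 115  96] n 6322 c [ 459.6 -223.4] wh [46.1 41.5] yaw 85.98 z 52.8
86,97
px [113 438  57  42] n 1565 c [ 461.7 -275.6] wh [27.5 23.5] yaw -23.85 z 92.9
(array([ 0.0922, -0.0011,  0.0003]), array([ 0.11,  0.11, -0.18]))
```

Emit:
carry_out(commands=[0.05,-0.001,0,0.1,0.1,-0.2,-0.4,0.08,-0.001,0,0.1,0.1,-0.2,-0.4,0.091,-0.001,0,0.1,0.1,-0.2,-0.4,0.091,-0.001,0,0.1,0.1,-0.2,-0.4,0.091,-0.001,0,0.1,0.1,-0.2,0.2,0.091,-0.001,0,0.1,0.1,-0.2,1,0.091,-0.001,0,0.1,0.1,-0.2,1,0.091,-0.001,0,0.1,0.1,-0.2,1,0.091,-0.001,0,0.1,0.1,-0.2,1,0.06,-0.001,0,0.1,0.1,-0.2,1,0,-0.001,0,0.1,0.1,-0.2,1,-0.06,-0.001,0,0.1,0.1,-0.2,1], grip_force=60)

```text
time: 45.72
tool_pos: [570.0, -245.2, 183.7]
tcp_rot: [-87.9, 89.9, 156.0]
ft_force: [0.9, -0.4, -1.9]
finger_gap: 38.5
```

```bash
python3 - <<'E'
from h import *
s=sense(); print(s["tool_pos"],s["finger_gap"],s["ft_force"])
print(rel((461.3,-197.7,150),down(-2.8)))
E
```

```text
[ 570.00388962 -245.19361552  183.74353095] 38.51632495025609 [ 0.93440703 -0.4332567  -1.9486674 ]
(array([ 0.0339, -0.1185,  0.0053]), array([-2.334e+01, -1.000e-02,  7.000e-02]))
```

Emit:
carry_out(commands=[0,-0.03,0.001,-8,0,0,1,0,-0.06,0.002,-16,0,0,1,0,-0.09,0.004,-23.3,0,0,1,0.01,-0.11,0.005,-23.3,0,0,1,0.025,-0.1185,0.0053,-23.3,0,0,1,0.034,-0.1185,0.0053,-23.3,0,0,1,0.034,-0.1185,0.0053,-23.3,0,0,1,0.034,-0.1185,0.0053,-23.3,0,0,1])

```text
time: 46.72
tool_pos: [461.9, -198.1, 150.5]
tcp_rot: [-103.3, 90.0, 163.9]
ft_force: [0.0, 0.1, -2.3]
finger_gap: 39.3
```

```bash
python3 - <<'E'
from h import *
s=sense(); print(s["tool_pos"],s["finger_gap"],s["ft_force"])
print(rel((461,-197.9,85),down(-2.8)))
E
```

```text
[ 461.89015143 -198.05675411  150.53455933] 39.33174048422204 [ 0.002541    0.13863953 -2.2928178 ]
(array([ 0.0655, -0.0009, -0.0001]), array([-0.04, -0.  ,  0.02]))
```

Emit:
carry_out(commands=[0.03,-0.0009,0,0,0,0,1,0.05,-0.0009,0,0,0,0,1,0.06,-0.0009,0,0,0,0,1,0.063,-0.0009,0,0,0,0,1,0.065,-0.0009,0,0,0,0,1,0.0665,-0.0009,0,0,0,0,1,0.068,-0.0009,0,0,0,0,1,0.068,-0.0009,0,0,0,0,1])

```text
time: 47.72
tool_pos: [461.8, -198.4, 85.7]
tcp_rot: [54.1, 89.9, -38.7]
ft_force: [-10.2, 4.8, 20.2]
finger_gap: 39.1
```

Emit:
carry_out(commands=[-0.001,0,0,0,0,0,1,-0.001,0,0,0,0,0,1,-0.001,0,0,0,0,0,0.5,-0.001,0,0,0,0,0,-0.2,-0.001,0,0,0,0,0,-0.4,-0.001,0,0,0,0,0,-0.4,-0.02,0,0,0,0,0,-0.4,-0.08,0,0,0,0,0,-0.4,-0.12,0,0,0,0,0,-0.4,-0.12,0.02,0,0,0,0,-0.4])

```text
time: 48.98
tool_pos: [483.7, -200.7, 210.9]
tcp_rot: [62.2, 89.5, -30.7]
ft_force: [0.3, 0.2, -0.2]
finger_gap: 60.1
```

```bash
python3 w.py 48,60 86,98; python3 - <<'E'
from h import *
p,d=optics.snapshot("top"); P=cloud(d,optics.calibration("top")); 
print("L1");rects(P,46,58,(360,270,540,340));print("L2");rects(P,84,100,(360,270,540,340))
E
```

```text
48.975 [ 483.72220841 -200.6997799   210.87126397] 60.07989004929952 [ 0.30792219  0.19264569 -0.18847966]
48,60
px [260 107  62  66] n 3894 c [ 463.7 -137.7] wh [42.2 40.3] yaw 87.8 z 52.8
86,98
px [255 177  68 126] n 8194 c [ 461.7 -197.9] wh [80.  40.1] yaw 86.93 z 92.8
px [262 306  70 123] n 6776 c [ 459.4 -288. ] wh [88.7 43.7] yaw 82.39 z 92.8
L1
px [380 289  21  18] n 286 c [ 463.2 -139.9] wh [43.  40.4] yaw 86.53 z 51.5
px [508 299  18  18] n 210 c [ 448.3 -431.4] wh [41.  38.4] yaw -7.07 z 51.9
L2
px [416 290  11  18] n 82 c [ 456.4 -209.8] wh [40.3 19.1] yaw -26.61 z 91.7
px [439 295  38  18] n 420 c [ 455.1 -287.2] wh [80.6 33.8] yaw 80.94 z 91.2
px [504 296  11  18] n 119 c [ 448.2 -406.1] wh [45.3 20.2] yaw -26.81 z 91.3
```

The far block is back in place, level. The middle one is about 6° off line, so I regrip it with squared jaws to straighten and recentre it.

```bash
python3 - <<'E'
from h import *
print(rel((458.6,-286,84),down(-2.8)))
E
```

```text
(array([ 0.1231, -0.0208,  0.0872]), array([-0.02,  0.1 , -0.22]))
```

Emit:
carry_out(commands=[0.01,-0.0208,0.05,0,0.1,-0.2,-0.4,0.03,-0.0208,0.087,0,0.1,-0.2,-0.4,0.05,-0.0208,0.0872,0,0.1,-0.2,-0.4,0.09,-0.0208,0.0872,0,0.1,-0.2,-0.4,0.115,-0.0208,0.0872,0,0.1,-0.2,-0.4,0.123,-0.0208,0.0872,0,0.1,-0.2,-0.4,0.123,-0.0208,0.0872,0,0.1,-0.2,-0.4,0.123,-0.0208,0.0872,0,0.1,-0.2,-0.4], grip_force=40)

```text
time: 50.08
tool_pos: [459.3, -286.5, 85.5]
tcp_rot: [58.2, 89.9, -34.6]
ft_force: [0.9, 0.4, -0.4]
finger_gap: 60.1
```

Emit:
carry_out(commands=[0,0,0,0,0,0,0,0,0,0,0,0,0,0.5,0,0,0,0,0,0,1,0,0,0,0,0,0,1,0,0,0,0,0,0,1,-0.003,0,0,0,0,0,1,-0.006,0,0,0,0,0,1,-0.006,-0.001,-0.002,0,0,0,1,-0.006,-0.001,-0.002,0,0,0,1], grip_force=40)

```text
time: 51.2
tool_pos: [458.2, -284.2, 91.2]
tcp_rot: [60.0, 89.9, -32.8]
ft_force: [0.4, 1.0, -3.4]
finger_gap: 40.6
```

```bash
python3 - <<'E'
from h import *
s=sense(); print(s["tool_pos"],s["finger_gap"],s["ft_force"])
print(rel((457.5,-284.2,84),down(-2.8)))
E
```

```text
[ 458.16551179 -284.1591991    91.2396713 ] 40.60311790096765 [ 0.42088467  0.95248967 -3.41361392]
(array([ 0.0072, -0.0007,  0.0001]), array([ 0.  ,  0.05, -0.09]))
```

Emit:
carry_out(commands=[0.003,-0.0005,0,0,0,0,1,0.005,-0.0005,0,0,0,0,1,0.006,-0.0005,0,0,0,0,1,0.006,-0.0005,0,0,0,0,1,0.006,-0.0005,0,0,0,0,0.5,0.006,-0.0005,0,0,0,0,-0.2,0.006,-0.0005,0,0,0,0,-0.4,0.005,-0.0005,0,0,0,0,-0.4,-0.02,0,0,0,0,0,-0.4,-0.08,0,0,0,0,0,-0.4,-0.12,0,-0.05,0,0,0,-0.4,-0.12,0.02,-0.11,0,0,0,-0.4])

```text
time: 52.7
tool_pos: [484.4, -177.8, 215.8]
tcp_rot: [64.4, 89.4, -28.6]
ft_force: [1.1, 0.4, -0.4]
finger_gap: 59.6
```

Emit:
carry_out(commands=[0,0,-0.06,0.6,0,0,-0.4,0,0,-0.12,1.2,0,0,-0.4,0,-0.015,-0.175,1.2,0,0,-0.4,0,-0.015,-0.175,1.2,0,0,-0.4,0,-0.015,-0.175,1.2,0,0,-0.4])

```text
time: 53.32
tool_pos: [478.7, -2.4, 215.0]
tcp_rot: [63.6, 89.4, -30.5]
ft_force: [-0.3, -0.2, 0.8]
finger_gap: 59.5
```

```bash
python3 w.py 50,70; python3 - <<'E'
from h import *
p,d=optics.snapshot("top"); P=cloud(d,optics.calibration("top")); 
print("L1");rects(P,46,58,(360,270,540,340));print("L2");rects(P,84,100,(360,270,540,340))
print(rel((469.4,-4.3,55),down(RY-90)))
E
```

```text
53.325 [478.68038712  -2.40054067 214.98650011] 59.46694374112161 [-0.27223566 -0.2221785   0.7820065 ]
50,70
px [296 173  32 117] n 3519 c [469.1  -3.8] wh [83.9 21.6] yaw 85.84 z 61.5
px [294 366  53  63] n 2921 c [ 464.1 -140.8] wh [50.3 41. ] yaw 87.27 z 53.1
L1
px [381 289  20  19] n 315 c [ 463.  -140.1] wh [43.1 40.3] yaw 87.58 z 51.4
px [497 299  29  18] n 218 c [ 447.9 -417.6] wh [66.4 39.4] yaw -89.43 z 51.0
px [424 308  24   3] n 39 c [ 439.8 -244.1] wh [52.   4.6] yaw -89.98 z 52.1
L2
px [401 288  75  25] n 1309 c [ 460.4 -242.5] wh [164.1  44.7] yaw 86.38 z 91.3
px [477 294  38  20] n 663 c [ 453.5 -371.3] wh [82.  40.6] yaw 86.91 z 91.0
(array([ 0.1599, -0.0107,  0.0009]), array([-0.21,  0.25, -0.51]))
```

Emit:
carry_out(commands=[0.05,-0.0107,0,-0.2,0.2,-0.5,-0.1,0.1,-0.0107,0,-0.2,0.2,-0.5,-0.1,0.14,-0.0107,0,-0.2,0.2,-0.5,-0.1,0.158,-0.0107,0,-0.2,0.2,-0.5,-0.1,0.16,-0.0107,0,-0.2,0.2,-0.5,-0.1,0.16,-0.0107,0,-0.2,0.2,-0.5,-0.1,0.16,-0.0107,0,-0.2,0.2,-0.5,0.5,0.16,-0.0107,0,-0.2,0.2,-0.5,1,0.16,-0.0107,0,-0.2,0.2,-0.5,1,0.16,-0.0107,0,-0.2,0.2,-0.5,1,0.16,-0.0107,0,-0.2,0.2,-0.5,1], grip_force=70)

```text
time: 54.8
tool_pos: [470.7, -3.6, 56.3]
tcp_rot: [64.6, 89.8, -29.5]
ft_force: [-0.6, -1.7, 6.5]
finger_gap: 20.4
```

```bash
python3 - <<'E'
from h import *
s=sense(); print(s["tool_pos"],s["finger_gap"],s["ft_force"])
print(rel((667,-227,s["tool_pos"][2]),down(0.4)))
E
```

```text
[470.706818    -3.62946398  56.31462458] 20.427131368985375 [-0.58764848 -1.65168134  6.49838212]
(array([0.0009, 0.2116, 0.2089]), array([-4.46,  0.08, -0.16]))
```

Emit:
carry_out(commands=[-0.004,0,0,0,0,0,1,-0.005,0.03,0,0,0,0,1,-0.005,0.07,0.005,0,0,0,1,-0.005,0.11,0.02,-1,0,0,1,-0.005,0.15,0.05,-2,0,0,1,-0.005,0.18,0.085,-3,0,0,1,-0.005,0.2,0.12,-4,0,0,1,-0.005,0.2116,0.16,-4.5,0,0,1,-0.005,0.2116,0.19,-4.5,0,0,1,-0.005,0.2116,0.209,-4.5,0,0,1,-0.005,0.2116,0.209,-4.5,0,0,1,-0.003,0.2116,0.209,-4.5,0,0,1])

```text
time: 56.3
tool_pos: [667.0, -226.0, 60.1]
tcp_rot: [70.5, 89.8, -19.0]
ft_force: [0.4, 0.3, -4.0]
finger_gap: 21.1
```

Emit:
carry_out(commands=[0.001,0,0,0,0,0,1,0.0025,0,0,0,0,0,1,0.003,0,0,0,0,0,1])

```text
time: 56.68
tool_pos: [667.0, -225.4, 56.9]
tcp_rot: [72.5, 89.9, -17.0]
ft_force: [-0.3, 0.2, -4.0]
finger_gap: 20.9
```

Still hanging slightly; lower to contact and release.

Emit:
carry_out(commands=[0.001,0,0.001,0,0,0,1,0.0015,0,0.001,0,0,0,1,0.0015,0,0.001,0,0,0,1,0.0015,0,0.001,0,0,0,0.5,0.0015,0,0.001,0,0,0,-0.1,0,0,0.001,0,0,0,-0.1,-0.01,0,0.001,0,0,0,-0.1,-0.06,0,0,0,0,0,-0.1,-0.12,0,0,0,0,0,-0.1,-0.17,0,0,0,0,0,-0.3,-0.18,-0.06,-0.03,0,0,0,-0.3,-0.18,-0.1,-0.05,0,0,0,-0.3])

```text
time: 58.18
tool_pos: [566.1, -176.2, 239.1]
tcp_rot: [68.3, 89.6, -21.2]
ft_force: [-0.7, 0.4, 0.7]
finger_gap: 55.6
```

```bash
python3 w.py 1.8,6 86,97 50,70; python3 - <<'E'
from h import *
print(rel((480,0,240),down(-4)))
E
```

```text
58.175 [ 566.07668386 -176.18113005  239.11285253] 55.60394494458659 [-0.74879182  0.37957836  0.664387  ]
1.8,6
px [369  16 134 302] n 19095 c [ 666.9 -149.9] wh [261.9 119.4] yaw -89.39 z 3.6
px [489 122  23  41] n 275 c [ 712.8 -116.4] wh [29.6 18.1] yaw -49.87 z 2.4
px [372 172  31  51] n 551 c [ 620.3 -164.7] wh [45.  25.7] yaw -89.94 z 2.4
px [370 221  32  39] n 434 c [ 619.9 -205. ] wh [33.3 27.7] yaw 79.58 z 2.4
px [462 309  30  26] n 294 c [ 714.3 -284.3] wh [32.6 23.1] yaw -12.43 z 2.4
px [367 311  35  24] n 351 c [ 622.9 -287.2] wh [33.5 23.7] yaw 15.85 z 2.4
86,97
px [144 204  65 160] n 7876 c [ 461.2 -217.7] wh [119.8  40.6] yaw 87.31 z 92.8
px [160 436  13  44] n 459 c [ 439.3 -362.5] wh [43.4  9.6] yaw 86.68 z 93.0
50,70
px [609   0  31  33] n 717 c [768.1 -33. ] wh [28.7  9.5] yaw -40.11 z 59.4
px [159 141  65 170] n 3859 c [ 463.3 -181.9] wh [131.1  41.5] yaw 89.37 z 53.1
px [435 233  35  99] n 2498 c [ 667.5 -224.9] wh [81.3 22.5] yaw -89.12 z 61.4
(array([-0.0041, -0.0777, -0.1734]), array([ 4.55, -0.09,  0.2 ]))
```

Emit:
carry_out(commands=[0,-0.03,-0.06,0,0,0,-0.3,0,-0.05,-0.12,0,0,0,-0.3,0,-0.08,-0.18,0,0,0,-0.3,0,-0.08,-0.24,0,0,0,-0.3,0,-0.08,-0.3,0,0,0,-0.3,0,-0.08,-0.3,0,0,0,-0.3])

```text
time: 58.98
tool_pos: [476.1, 130.0, 237.2]
tcp_rot: [-147.1, 89.8, 123.7]
ft_force: [1.0, 0.2, -0.3]
finger_gap: 55.8
```

```bash
python3 - <<'E'
from h import *
p,d=optics.snapshot("top"); P=cloud(d,optics.calibration("top")); cv2.imwrite("pics/t9.png",p[:,:,::-1])
print("L1");rects(P,46,58,(360,270,540,340));print("L2");rects(P,84,100,(360,270,540,340));print("handle");rects(P,50,70,(340,190,460,245),15)
# split merged second course along board line
m=np.zeros(P.shape[:2],bool); m[270:340,360:540]=True; Q=P[m&(P[...,2]>84)&(P[...,2]<100)][:,:2]; D=np.array([.0488,.9988]); t=(Q-[456.1,-284.4])@D
for a,b in((42,130),(-42,42),(-130,-42)):
    q=Q[(t>a+4)&(t<b-4)]; tt=(q-[456.1,-284.4])@D; n=(q-[456.1,-284.4])@np.array([.9988,-.0488]); print(tt.min(),tt.max(),n.min(),n.max(), cv2.minAreaRect(q.astype(np.float32)))
h=np.sort(t);g=np.diff(h);print([(round(h[i],1),round(h[i+1],1)) for i in np.argsort(g)[-3:]],h[0],h[-1])
E
```

```text
L1
px [381 289  28  19] n 324 c [ 462.6 -149.9] wh [62.4 40.7] yaw 89.24 z 51.3
px [512 299  14  18] n 197 c [ 448.1 -434.5] wh [39.5 30.4] yaw -0.37 z 51.1
L2
px [401 288  75  25] n 1305 c [ 460.6 -242.3] wh [164.6  44.8] yaw 86.27 z 91.0
px [478 294  37  20] n 651 c [ 453.7 -371.5] wh [82.2 40.4] yaw 87.24 z 91.1
handle
px [411 207  36  10] n 348 c [ 666.7 -228.2] wh [83.3 22.3] yaw -88.86 z 59.1
46.103279137265545 124.50416128926787 -19.08869597480536 21.283031353766145 ((461.3247375488281, -199.27603149414062), (78.38934326171875, 40.29707717895508), 87.06248474121094)
-37.98939100132954 37.95060562827817 -21.254852671058085 24.694593790907533 ((457.8145446777344, -284.397216796875), (78.04197692871094, 40.429718017578125), 82.62946319580078)
-125.90303804904347 -46.05373529587436 -18.36663178071268 22.031993511185906 ((453.7311096191406, -370.3647155761719), (79.86954498291016, 40.3785400390625), 87.24195861816406)
[(np.float64(-95.2), np.float64(-94.3)), (np.float64(41.9), np.float64(43.9)), (np.float64(-46.1), np.float64(-40.3))] -128.21365861146919 124.50416128926787
```

View pics/t9.png

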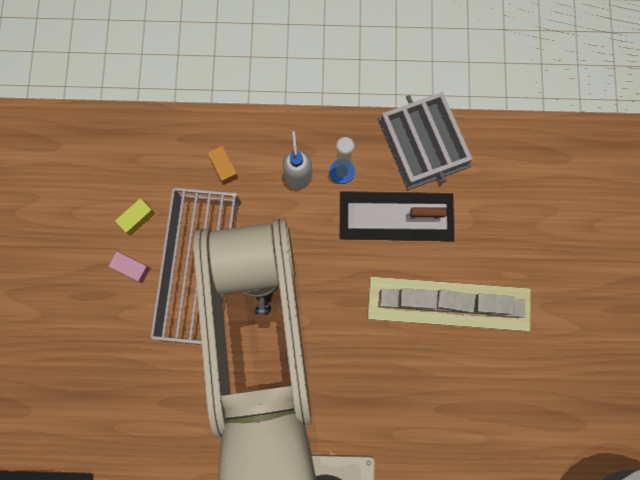

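The scoop lies flat on its mat, px (397,216), and all three blocks are on the stack. The middle block at (457,301) still reads about 4.6° off line. That is inside the 7° limit, but there is time, so I regrip along its own yaw, turn it and set it back.

```bash
python3 - <<'E'
from h import *
print(rel((458.2,-283.2,150),down(-7.4)))
E
```

```text
(array([ 0.0859, -0.0234,  0.4124]), array([ 8.17, -0.13,  0.14]))
```

Emit:
carry_out(commands=[0,0,0.06,2,0,0,-0.4,0,-0.005,0.12,4,0,0,-0.4,0,-0.01,0.18,8.2,0,0,-0.4,0,-0.015,0.24,8.2,0,0,-0.4,0,-0.02,0.3,8.2,0,0,-0.4,0,-0.0234,0.36,8.2,0,0,-0.4,0.02,-0.0234,0.41,8.2,0,0,-0.4,0.06,-0.0234,0.4124,8.2,-0.1,0.1,-0.4,0.086,-0.0234,0.4124,8.2,-0.1,0.1,-0.4,0.086,-0.0234,0.4124,8.2,-0.1,0.1,-0.4])

```text
time: 60.28
tool_pos: [455.8, -283.6, 147.6]
tcp_rot: [-116.6, 89.7, 145.8]
ft_force: [-0.9, 0.6, 0.2]
finger_gap: 59.6
```

```bash
python3 w.py 86,97; python3 - <<'E'
from h import *
print(rel((458.2,-283.2,85.5),down(-7.4)))
E
```

```text
60.275 [ 455.7753329 -283.633707   147.6417891] 59.566818544131834 [-0.8523519   0.59373749  0.2310219 ]
86,97
px [257   0 112 188] n 17871 c [ 461.8 -201.2] wh [73.9 40.2] yaw 87.15 z 92.8
px [288 191  91 165] n 14067 c [ 458.4 -281.8] wh [80.5 40.1] yaw 82.3 z 92.9
px [301 360  83  69] n 4935 c [ 455.2 -346. ] wh [40.1 34.9] yaw -3.09 z 92.8
(array([ 0.0642,  0.0012, -0.0009]), array([-0.12, -0.06,  0.14]))
```

Emit:
carry_out(commands=[0.03,0.0015,-0.0009,0,0,0.1,-0.4,0.05,0.0015,-0.0009,0,0,0.1,-0.4,0.062,0.0015,-0.0009,0,0,0.1,-0.4,0.063,0.0015,-0.0009,0,0,0.1,-0.4,0.063,0.0015,-0.0009,0,0,0.1,0.1,0.063,0.0015,-0.0009,0,0,0.1,1,0.063,0.0015,-0.0009,0,0,0.1,1,0.063,0.0015,-0.0009,0,0,0.1,1,0.063,0.0015,-0.0009,0,0,0.1,1,0.06,0.0015,-0.0009,0,0,0.1,1,0.057,0.0015,-0.0009,0,0,0.1,1,0.057,0.0015,-0.0009,0,0,0.1,1], grip_force=60)

```text
time: 61.82
tool_pos: [458.5, -283.2, 92.7]
tcp_rot: [-145.2, 89.9, 117.2]
ft_force: [-0.5, 0.4, -3.0]
finger_gap: 39.0
```

```bash
python3 - <<'E'
from h import *
s=sense(); print(s["tool_pos"],s["finger_gap"],s["ft_force"])
print(rel((457.5,-283.9,85.5),down(-2.8)))
E
```

```text
[ 458.451777   -283.20736271   92.70102102] 39.0451340040873 [-0.49400149  0.37232689 -3.01128077]
(array([ 0.0072, -0.0008,  0.0008]), array([-4.72, -0.07,  0.04]))
```

Emit:
carry_out(commands=[0,-0.0008,0.0008,-2,0,0,1,0,-0.0008,0.0008,-4.7,0,0,1,0,-0.0008,0.0008,-4.7,0,0,1,0.003,-0.0008,0.0008,-4.7,0,0,1,0.005,-0.0008,0.0008,-4.7,0,0,1,0.0062,-0.0008,0.0008,-4.7,0,0,1,0.0062,-0.0008,0.0008,-4.7,0,0,1])

```text
time: 62.7
tool_pos: [457.6, -283.9, 88.3]
tcp_rot: [-146.1, 89.9, 121.1]
ft_force: [-8.2, 5.7, 16.4]
finger_gap: 38.8
```

Emit:
carry_out(commands=[0,0,0,0,0,0,0.5,0,0,0,0,0,0,-0.2,0,0,0,0,0,0,-0.4,0,0,0,0,0,0,-0.4,-0.02,0,0,0,0,0,-0.4,-0.06,0,0,0,0,0,-0.4,-0.08,0,0,0,0,0,-0.4,-0.08,0,0,0,0,0,-0.4])

```text
time: 63.7
tool_pos: [458.9, -284.9, 170.3]
tcp_rot: [66.3, 89.8, -26.5]
ft_force: [-0.5, 0.2, -0.6]
finger_gap: 59.8
```

```bash
python3 w.py 86,97 48,58; python3 -c "
from h import *
print(rel((480,100,220),down(-4)))"
```

```text
63.7 [ 458.85294148 -284.86279044  170.28764926] 59.766859109856995 [-0.46388413  0.15311825 -0.63479309]
86,97
px [279   0  90 177] n 15179 c [ 461.9 -199.6] wh [77.2 40.2] yaw 87.26 z 92.8
px [284 183  81 149] n 11433 c [ 458.1 -282. ] wh [80.6 40.1] yaw 87.58 z 92.8
px [290 338  72  91] n 6133 c [ 454.6 -356.4] wh [55.8 40.2] yaw 86.82 z 92.8
48,58
(array([-0.0513,  0.003 , -0.3849]), array([ 1.18, -0.03, -0.01]))
```

Mid block now yaw 87.6 and level. Move clear and make the final check.

Emit:
carry_out(commands=[-0.04,0,-0.03,0,0,0,-0.4,-0.05,0,-0.09,0,0,0,-0.4,-0.05,0,-0.15,0,0,0,-0.4,-0.05,0,-0.21,0,0,0,-0.4,-0.05,0,-0.27,0,0,0,-0.4,-0.05,0,-0.33,0,0,0,-0.4,-0.05,0,-0.385,0,0,0,-0.4,-0.05,0,-0.385,0,0,0,-0.4,-0.05,0,-0.385,0,0,0,-0.4])

```text
time: 64.88
tool_pos: [476.3, 100.1, 217.1]
tcp_rot: [-78.9, 89.9, -171.6]
ft_force: [-0.5, -0.7, -1.5]
finger_gap: 59.9
```

```bash
python3 - <<'E'
from h import *
s=sense(); print(s["tool_pos"],s["ft_force"])
p,d=optics.snapshot("top"); P=cloud(d,optics.calibration("top"))
print("L1");rects(P,46,58,(360,270,540,340));print("L2");rects(P,84,100,(360,270,540,340));print("handle");rects(P,50,70,(340,190,460,245),15)
print("bystanders");rects(P,60,260,(270,125,370,190),15)
p2,_=optics.snapshot("side")
a=cv2.resize(p[185:335,335:540,::-1],(400,293)); b=cv2.resize(p2[220:420,230:430,::-1],(400,400)); o=np.zeros((400,800,3),np.uint8); o[:293,:400]=a; o[:,400:]=b; cv2.imwrite("pics/fin.png",o)
E
```

```text
[476.26239963 100.10592925 217.14220233] [-0.45284344 -0.65723633 -1.54923877]
L1
px [381 289  22  19] n 313 c [ 463.  -143.1] wh [48.4 40.7] yaw 88.15 z 50.9
px [490 299  36  18] n 227 c [ 447.2 -409.8] wh [82.1 39. ] yaw -88.09 z 51.3
L2
px [401 288  37  21] n 655 c [ 461.1 -200.5] wh [80.6 40.3] yaw 86.91 z 91.3
px [438 291  37  20] n 652 c [ 457.6 -283.7] wh [79.8 40.2] yaw 87.6 z 91.3
px [477 294  38  20] n 660 c [ 453.4 -371. ] wh [81.3 40. ] yaw 87.16 z 91.3
handle
px [411 207  36  10] n 348 c [ 666.4 -228.5] wh [83.3 22.4] yaw -88.23 z 59.1
bystanders
px [283 131  29  52] n 813 c [764.   84.9] wh [76.6 67. ] yaw 44.93 z 119.0
px [337 137  18  34] n 480 c [774.7 -25.5] wh [38.1 36.7] yaw 2.61 z 199.2
```

View pics/fin.png

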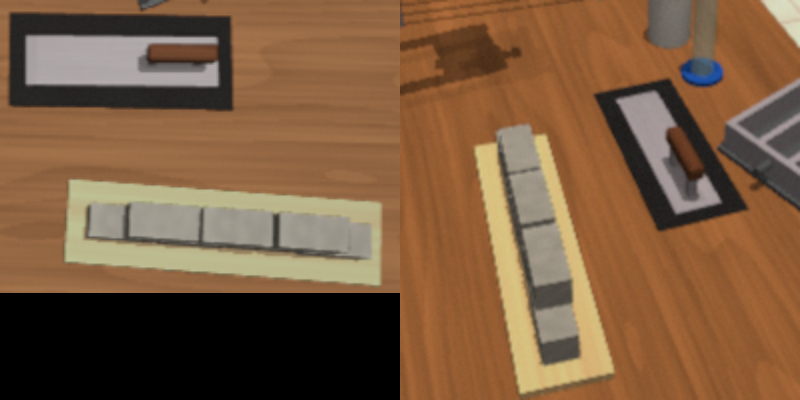

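The three second-course blocks sit at 1 to 3 mm from their joints, and the scoop lies on its mat. Handing in.

```bash
python3 -c "
from bench import order
print(order.hand_in())"
```

```text
the job is handed in; nothing more can be done
None
```

The job is handed in at about 65 s of the 210 s; the interface gave no verdict. Three half prisms were under the rack. I drew each one out on the scoop, lifted it off the blade in front of the rack, and laid it on the second course at joints 1 to 3.

- **Disturbance:** one laid block was knocked off the stack and the middle one was turned about 6°. I picked the fallen block off the bench and re-laid it. My first straightening of the middle block left it 4.6° off, so I regripped it and turned it into line.
- **Last check, second course:** the top view puts the blocks about 1, 2 and 3 mm from their joints, within 0.5° of the board line. The wrist camera put all three tops level at 92.8 mm, where 92 is expected.
- **Last check, scoop and bystanders:** the scoop is flat on its mat, about 5 mm from centre and 2° off its line. The wash bottle and measuring cylinder had not moved within measuring accuracy.
- **Disagreements and gaps:** the top and wrist cameras differed by about 1 mm in x and 2 mm in y, so I used a mean. Of the first course, the visible parts of the two end blocks matched their starting positions; the two middle ones are hidden under the second course in the final views. The inner one by the knocked block had shifted by under 1 mm when I checked its visible end after the knock; I did not check the other.

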